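# Open the filter unit's cover

## Task

Open the white filter unit for a filter change: loosen all three black captive thumbscrews on its sloping cover anticlockwise as far as they go, while the cover still sits in place, and only then take the cover off (it has a blue handle). Lay it flat in the middle of the blue mat, handle up and with its long side along the mat's long side, and let go. Leave the bottles, vial, jar, tape and gauze pack where they are.

Things in the scene. Friction and masses are not known exactly. Their poses are not given: they have to be found in the camera images.
- mat_mid (a point): centre of the top of the flat blue silicone mat with a thin white border, 135 x 200 x 3 mm, fixed to the trolley top; point z up, x along the mat's short side (135 mm), y along its long side (200 mm)
- filter_unit: white wedge-shaped filter unit, fixed: 125 mm deep (x), 196 wide (y), 35 high at its front (-x, towards the robot), 91 at the back; origin at the centre of its underside. Its upper face slopes 25 degrees, rising towards +x, and carries the cover: a tool square to it leans 25 degrees from vertical. Grey lips 6 mm high round the cover, up to 3 mm play: it comes out straight, square to the slope
- cover_mid (a point): centre of the underside of the loose aluminium cover, 112 (x, up the slope) by 176 (y) by 4 mm, about 0.28 kg; z out of its outer face. Its three captive thumbscrews come away with it; their steel feet reach 13 mm below the underside, so laid down it stands level with its underside 13 mm up. A tight screw's foot locks the cover to the unit; loosened feet clear it within 15 mm of lift
- cover_grip (a point): grasp point of the cover's blue handle, a solid upright fin 42 mm long (along the cover's x, the slope), 12 mm thick (along the cover's y), top 38 mm above the plate's underside; the point is in the middle of the fin, 26 mm above the underside of the plate, 28 mm from the cover centre towards its upper edge; axes as cover_mid. The fingers close along y
- head_a (a point): middle of the round black ribbed head of a thumbscrew (left one, 22 mm above the middle of the plate and 62 mm to the left (+y)): 30 mm across, reaching from 8 to 32 mm above the plate's underside, this point 20 mm above it (16 mm above the plate's outer face); its axis is square to the plate; the point turns with the screw. Free all round for fingers up to 38 mm from the axis
- screw_a (a joint): turn of that thumbscrew in rad: 0 tight, grows anticlockwise seen from outside (loosening), hard stop at 2.0; starts between 0 and 0.3 (tight). It frees the cover from about 1.75 on; it has drag of about 0.12 N m and stays where it is left. The white line on the head turns with it and points straight down the slope (cover -x) at the stop
- head_b (a point): middle of the round black ribbed head of a thumbscrew (right one, 22 mm above the middle and 62 mm to the right (-y)): 30 mm across, reaching from 8 to 32 mm above the plate's underside, this point 20 mm above it (16 mm above the plate's outer face); its axis is square to the plate; the point turns with the screw. Free all round for fingers up to 38 mm from the axis
- screw_b (a joint): turn of that thumbscrew in rad: 0 tight, grows anticlockwise seen from outside (loosening), hard stop at 2.0; starts between 0 and 0.3 (tight). It frees the cover from about 1.75 on; it has drag of about 0.12 N m and stays where it is left. The white line on the head turns with it and points straight down the slope (cover -x) at the stop
- head_c (a point): middle of the round black ribbed head of a thumbscrew (lower middle one, 36 mm below the middle of the plate (-x)): 30 mm across, reaching from 8 to 32 mm above the plate's underside, this point 20 mm above it (16 mm above the plate's outer face); its axis is square to the plate; the point turns with the screw. Free all round for fingers up to 38 mm from the axis
- screw_c (a joint): turn of that thumbscrew in rad: 0 tight, grows anticlockwise seen from outside (loosening), hard stop at 2.0; starts between 0 and 0.3 (tight). It frees the cover from about 1.75 on; it has drag of about 0.12 N m and stays where it is left. The white line on the head turns with it and points straight down the slope (cover -x) at the stop
- tape: roll of white tape lying flat, 69 mm across, 25 mm high (bystander; origin under its centre)
- vial: clear vial with dark cap standing, 29 mm across, 74 mm high (bystander; origin under its centre)
- blue_jar: small blue jar with a ribbed lid standing, 36 mm across, 53 mm high (bystander; origin under its centre)
- white_bottle: white medicine bottle standing, 39 mm across, 104 mm high (bystander; origin under its centre)
- red_dropper: small white dropper bottle with red cap standing, 29 mm across, 86 mm high (bystander; origin under its centre)
- gauze: flat white sealed pack, 86 x 59 x 13 mm (bystander; origin under its centre)
- cover: the same cover plate as a body, origin and axes as point cover_mid

How it is judged (in metres and radians):
On the way, in this order (a step that is already met when the one before it is completed fails the run):
1. all three thumbscrews are loosened while the cover still sits on the unit (value of joint each of screw_a, screw_b, screw_c above 1.85 rad and distance of cover_mid from where it was at the start of the episode below 0.012 m), for 0.1 s.
2. the cover is lifted clear of the unit (distance between cover_mid and filter_unit above 0.12 m), for 0.1 s.
At the end, for the whole second after the job is handed in: The cover stands at rest on its feet on the mat, outer face up and level within 0.1 rad, its centre within 35 mm of the mat's centre, its long side within 0.3 rad of the mat's long side (either way round), all three screws still loosened (1.7 rad or more) (horizontal distance between cover_mid and mat_mid below 0.035 m and z of cover_mid in the frame of mat_mid between 0.008 and 0.019 m and angle between cover_mid's own z axis and vertical below 0.1 rad and angle between the y axis of cover_mid and the y axis of mat_mid, either way round below 0.3 rad and linear speed of cover below 0.02 m/s and value of joint each of screw_a, screw_b, screw_c above 1.7 rad); the robot touches nothing.
It fails at once if one of the bystanders (tape, vial, blue jar, gauze pack, white bottle, red-capped dropper) is pushed more than 30 mm from its place (distance of any of tape, vial, blue_jar, gauze, white_bottle, red_dropper from where it was at the start of the episode above 0.03 m).
It fails at once if the cover is lifted or forced out of its seat while a screw is still tight (distance of cover_mid from where it was at the start of the episode above 0.02 m and value of joint any of screw_a, screw_b, screw_c below 1.5 rad).
It also fails if it takes over 72 s, if anything falls off the work surface, if the arm or the gripper's body presses on something with over 40 N, if the wrist force passes 120 N, or if a joint passes its speed limit or range.

## Robot

A 6-joint arm with a two-finger parallel gripper is mounted at the origin on a cart in front of the work surface, level with it; the furniture and walls round the work are solid. World frame = base frame: x ahead of the robot, y to its left, z up, the work surface at z = 0. Lengths are in mm, angles in rad, forces in N, time in s.
With the tool pointing down it reaches from about 350 to 875 mm from the base axis. Payload 4.2 kg.
Tool frame: the origin (TCP) lies at the very end of the fingers, on their centre line; the grasp point (between the pads) lies arm.hold_point_z behind it (arm.hold_point_z is the distance from the TCP to the grasp point, in mm); z points along the fingers, y is the direction in which the jaws open and shut (so a half turn about z gives the same grasp; the last joint's range is limited). The gripper opens to 85 mm and grips with 20 to 120 N. Pads are 22 mm wide; open, the fingers measure 114 mm over their backs; the gripper's body (76 mm by 85 mm) begins 54 mm behind the grasp point. The pads swing forward as they close: fully open they stand 13 mm farther back than shut.
Start: joints at [-1.067, 0.385, 0.008, 0, -1.194, -0.259], TCP at [151.494, -606.34, 191.912] pointing down, gripper open.
Joint ranges: [-3.14, 3.14], [-1.21, 2.06], [-1.07, 1.41], [-3.16, 2.05], [-2.99, -0.16], [-3.1, 3.1]. Speed limits (rad/s): [2.79, 2.79, 3.14, 3.14, 3.14, 3.14].

## Interface

Orientations are given as a unit quaternion [x, y, z, w].
In Python, from bench import arm gives the robot as it stands.
- The arm moves only by the tool step_arm, never from a script. Its argument "series" is a list of rows, each a list of 6 numbers: the shift along the world's x, y, z scaled (see below), then the turn, a rotation vector about the world's x, y, z scaled (see below). A call has 1 to 12 rows; each row is the pose to reach, as a shift and turn from the pose commanded when the call began; what a row does not reach only later rows make up. The controller multiplies each number of a shift by 400 mm and each number of a turn by pi/2 rad. A row lasts 1/12 s, in which the tool goes at most 41.7 mm and 7.16 degrees, less where a joint would pass 70% of its speed; a pose out of reach is approached as far as the arm can. A call with a number of a shift or a turn outside -1 to 1 is refused whole. A call with a gripper value outside its range is refused whole. "jaw" is the opening, from -1 (shut) to 1 (fully open), set as the call begins (left out, the last holds). The fingers move at their own pace and stop on an object; the grip force is fixed at half the most. Time passes only in rows, so rows that repeat a pose let the fingers close. It gives the time, the measured TCP pose, the force and the opening at its end, in the units of the state.
- arm.read_state(): the state, without advancing time (a new reading comes with each control period).
- arm.get_image(name): name is "scene" or "top" or "wrist"; returns a dict with "image" (420x560x3 uint8, red, green, blue), "camera_matrix" (3x3 intrinsics, pixels), "world_from_camera" (4x4, takes a point from camera to world coordinates). Camera axes: x right, y up, looking along -z (the intrinsics and any distortion apply to the point x, -y, -z); pixel columns grow to the right and rows downward; lengths in mm; the calibration is good to about 2 mm. A picture is of the moment at which its call begins. There is no depth.
- arm.job_done(): hands the job in, once; it reports no verdict.
The state is a dict: "clock": time; "joints": joint angles; "joint_vel": joint speeds; "joint_efforts": joint torques, N m; "position": TCP position; "ee_rot": TCP orientation; "contact_force": force on the tool from outside, world axes, zero at the start; "wrist_torque": the same for the moment, N m; "gripper_width": finger opening in mm.
Only numpy, scipy, OpenCV 4.12 (cv2) and the standard library are available. Lean on these libraries where they do the work, as an engineer would, in place of code of your own. Each camera call takes 0.05 s, during which the arm holds its last target.

## Working session

There is one attempt and no reset: what is moved stays moved. The work goes in short steps, Python scripts to look and compute and a tool call to move; the robot and the scene stay as the last step left them, time stands still between calls to the robot, and variables do not carry over. Pictures are saved under pics/ and viewed, and the job is handed in when it is done.

Besides the shell and the picture viewer there is one more tool, called after "Emit:" by a JSON object that holds its "name" and its "arguments", one argument or row to a line. step_arm: Moves the arm, as the interface text tells. Shifts and turns lie within -1 to 1; 1 stands for 400 mm of shift or pi/2 rad of turn. Its arguments: {"type":"object","properties":{"series":{"type":"array","items":{"type":"array","items":{"type":"number","minimum":-1,"maximum":1}}},"jaw":{"type":"number"}},"required":["series"]}

```bash
ls; mkdir -p pics; python3 - <<'E'
from bench import arm
import cv2,numpy as np
s=arm.read_state()
for k,v in s.items(): print(k,v)
print(arm.hold_point_z)
for n in ["scene","top","wrist"]:
    d=arm.get_image(n); cv2.imwrite(f"pics/{n}0.png",cv2.cvtColor(d["image"],cv2.COLOR_RGB2BGR))
    np.savez(f"pics/{n}0.npz",**d); print(n,np.round(d["camera_matrix"],1).tolist(),np.round(d["world_from_camera"],3).tolist())
    print([k for k in d])
E
```

```text
pics
clock 0.0
joints [-1.06740263e+00  3.85538211e-01  6.60037656e-03 -5.03539215e-04
 -1.19400427e+00 -2.58588566e-01]
joint_vel [-1.25920762e-03  1.32743554e-03 -8.52827226e-04  4.95989192e-05
  1.16957314e-03  5.98687125e-04]
joint_efforts [ 6.36497771e-04 -3.92287624e+01  1.88400722e+01  4.18620050e+00
 -4.62281474e-03  9.92254769e-06]
position [ 151.3187257  -605.69908453  190.82212696]
ee_rot [-1.22004880e-01  9.92528893e-01  1.08297075e-03 -1.81713738e-04]
contact_force [ 0.11627716  0.43057445 -0.47867246]
wrist_torque [ 0.03624789  0.03528268 -0.02690547]
gripper_width 85.27578439559976
18.700000000000003
scene [[470.9, 0.0, 282.7], [0.0, 470.9, 210.8], [0.0, 0.0, 1.0]] [[-0.887, 0.262, -0.379, 242.479], [-0.461, -0.504, 0.73, 779.634], [0.0, 0.823, 0.568, 603.616], [0.0, 0.0, 0.0, 1.0]]
['image', 'camera_matrix', 'world_from_camera']
top [[516.3, 0.0, 288.1], [0.0, 516.3, 212.7], [0.0, 0.0, 1.0]] [[-0.018, 0.999, -0.039, 526.129], [-1.0, -0.017, 0.008, 140.445], [0.008, 0.039, 0.999, 1213.433], [0.0, 0.0, 0.0, 1.0]]
['image', 'camera_matrix', 'world_from_camera']
wrist [[336.8, 0.0, 275.2], [0.0, 336.8, 214.3], [0.0, 0.0, 1.0]] [[-0.242, -0.932, -0.268, 81.477], [0.97, -0.232, -0.069, -622.474], [0.002, -0.276, 0.961, 372.728], [0.0, 0.0, 0.0, 1.0]]
['image', 'camera_matrix', 'world_from_camera']
```

View pics/scene0.png

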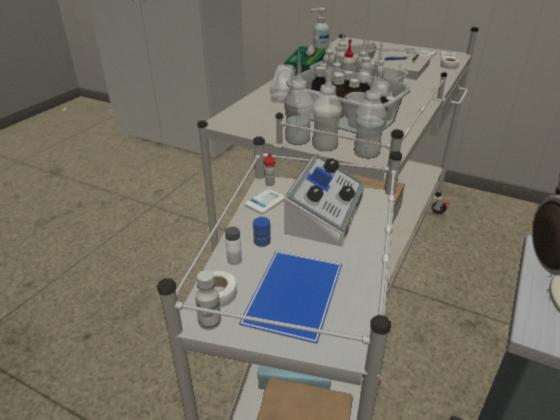

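View pics/top0.png

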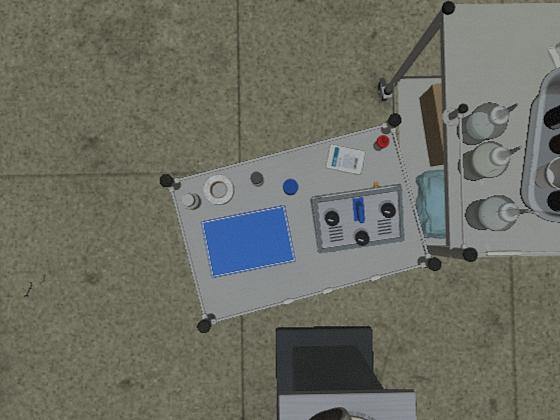

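View pics/wrist0.png

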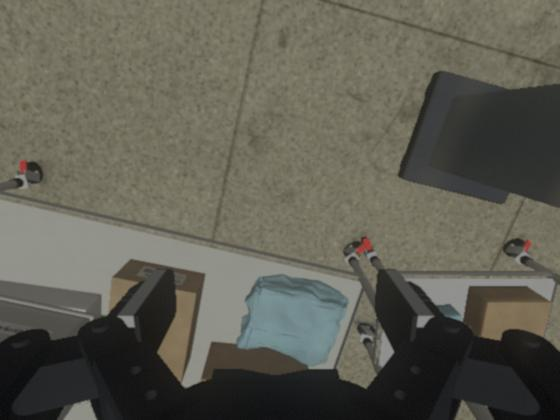

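```bash
cat > h.py <<'E'
import numpy as np,cv2
from scipy.spatial.transform import Rotation as R
def ray(d,u,v):
    K=d["camera_matrix"];T=d["world_from_camera"]
    c=np.array([(u-K[0,2])/K[0,0],-(v-K[1,2])/K[1,1],-1.0])
    return T[:3,3],T[:3,:3]@c
def onplane(d,u,v,z=None,n=None,p=None):
    o,r=ray(d,u,v)
    if n is None: n=np.array([0,0,1.]);p=np.array([0,0,z])
    return o+r*(n@(p-o))/(n@r)
def proj(d,P):
    T=d["world_from_camera"];K=d["camera_matrix"]
    c=np.linalg.inv(T)@np.append(P,1)
    return K[0,0]*c[0]/-c[2]+K[0,2],K[1,1]*-c[1]/-c[2]+K[1,2]
def tri(l):
    A=np.zeros((3,3));b=np.zeros(3)
    for d,u,v in l:
        o,r=ray(d,u,v);r=r/np.linalg.norm(r);M=np.eye(3)-np.outer(r,r);A+=M;b+=M@o
    return np.linalg.solve(A,b)
E
python3 - <<'E'
import numpy as np,cv2
for n,(x0,x1,y0,y1) in dict(top=(300,420,170,265),scene=(275,375,150,245)).items():
    im=cv2.imread(f"pics/{n}0.png")[y0:y1,x0:x1]
    cv2.imwrite(f"pics/{n}0c.png",cv2.resize(im,None,fx=6,fy=6,interpolation=cv2.INTER_CUBIC))
from h import *
for n in["top","scene"]:
    d=dict(np.load(f"pics/{n}0.npz"))
    hsv=cv2.cvtColor(d["image"],cv2.COLOR_RGB2HSV)
    m=cv2.inRange(hsv,(105,150,60),(125,255,255))
    k,l,st,ce=cv2.connectedComponentsWithStats(m)
    for i in range(1,k):
        if st[i,4]>30:
            print(n,st[i],ce[i])
            if st[i,4]>3000:
                c=max(cv2.findContours((l==i).astype(np.uint8),0,2)[0],key=cv2.contourArea)
                b=cv2.boxPoints(cv2.minAreaRect(c)) if n=="top" else cv2.approxPolyDP(c,8,True)[:,0]
                for p in b: print(p,onplane(d,*p,3).round(1))
                print("mean",onplane(d,*ce[i],3))
            else: print(onplane(d,*ce[i],90))
E
```

```text
top [283 179  15  16 176] [290.07954545 186.45454545]
[627.26491166 125.86720663  90.        ]
top [353 198  11  25 203] [358.48768473 209.61083744]
[574.12874116 -22.37137672  90.        ]
top [ 204  208   89   67 4264] [247.7120075  241.19746717]
[202.84615 223.23076] [552.2 330.5   3. ]
[282.0769 207.3846] [586.2 144.4   3. ]
[292.42303 259.11536] [464.7 122.3   3. ]
[213.19229 274.96155] [431.1 307.7   3. ]
mean [508.35417993 226.13130105   3.        ]
scene [316 168  16  10  57] [323.75438596 172.43859649]
[573.87312289 -51.98825993  90.        ]
scene [307 175  22  15  65] [317.50769231 183.10769231]
[567.75320869  -4.83355325  90.        ]
scene [254 218  15   8  95] [261.17894737 221.68421053]
[604.47734096 169.5772238   90.        ]
scene [ 247  254   91   74 4403] [294.43561208 290.84646832]
[277 254] [584.1 146.7   3. ]
[247 314] [554.8 310.4   3. ]
[317 327] [437.2 281.7   3. ]
[337 265] [466.2 122.5   3. ]
mean [507.75256533 223.19291654   3.        ]
scene [244 321  72  18 269] [286.52788104 329.69888476]
[445.03520542 378.08520124  90.        ]
```

View pics/top0c.png

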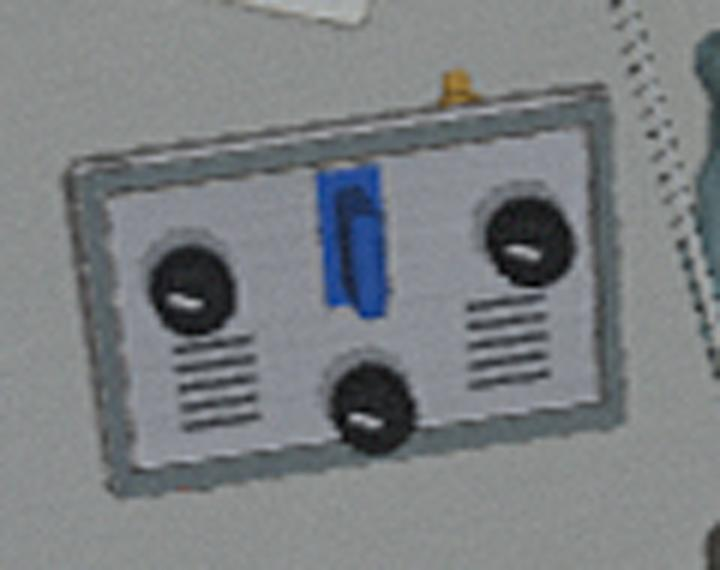

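View pics/scene0c.png

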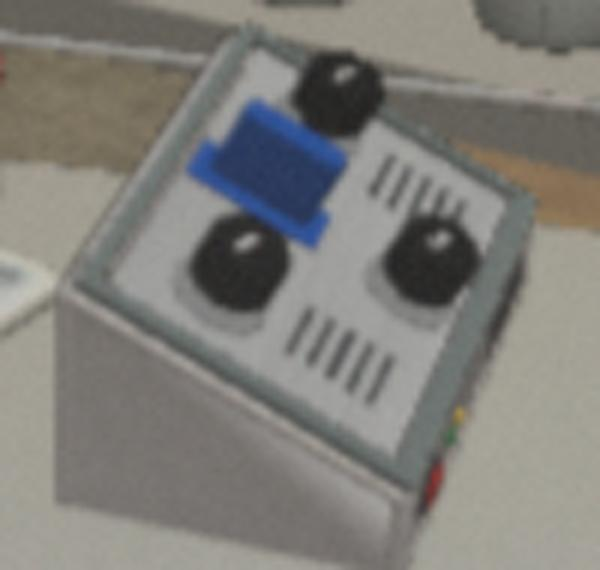

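```bash
python3 - <<'E'
from h import *
t=dict(np.load("pics/top0.npz"));s=dict(np.load("pics/scene0.npz"))
def blobs(d,roi):
    x0,x1,y0,y1=roi
    g=cv2.cvtColor(d["image"],cv2.COLOR_RGB2GRAY)[y0:y1,x0:x1]
    m=(g<60).astype(np.uint8)
    k,l,st,ce=cv2.connectedComponentsWithStats(m)
    return [(st[i].tolist(),(ce[i]+[x0,y0]).round(2)) for i in range(1,k) if st[i,4]>25]
for n,d,r in[("t",t,(318,400,198,250)),("s",s,(300,358,156,205))]:
    for b in blobs(d,r): print(n,b)
tp=[(332,218.3),(388.3,210),(362.2,238)]
sp=[(275+340/6,150+95/6),(275+240/6,150+262/6),(275+430/6,150+262/6)]
# scene: camera at +y looking -y ; right head b farther
a=tri([(t,*tp[0]),(s,*sp[1])]);b=tri([(t,*tp[1]),(s,*sp[0])]);c=tri([(t,*tp[2]),(s,*sp[2])])
print(a,b,c,np.linalg.norm(a-b),np.linalg.norm((a+b)/2-c))
y=(a-b)/np.linalg.norm(a-b);x=(a+b)/2-c;x/=np.linalg.norm(x);print(x,y,np.cross(x,y))
E
```

```text
t ([37, 3, 8, 20, 65], array([357.83, 208.54]))
t ([63, 5, 15, 15, 156], array([387.78, 209.81]))
t ([7, 13, 14, 15, 151], array([331.74, 217.87]))
t ([37, 33, 14, 15, 149], array([361.76, 237.74]))
s ([24, 3, 15, 14, 138], array([330.84, 165.67]))
s ([11, 15, 19, 16, 135], array([320.53, 178.53]))
s ([7, 30, 16, 16, 158], array([314.75, 193.73]))
s ([40, 30, 14, 15, 136], array([346.28, 193.51]))
[555.78088561  35.6517828   90.19844135] [571.27180011 -87.96443604  89.25310504] [511.61665753 -33.00915956  64.30346768] 124.58664315272877 58.20541527991641
[0.89183601 0.11773532 0.43676873] [-0.12433849  0.99221085  0.00758778] [-0.43247333 -0.06107422  0.89952839]
```

```bash
cat >> h.py <<'E'
def coverR(yaw,tilt=np.radians(25)):
    return R.from_euler('z',yaw)*R.from_euler('y',-tilt)   # x up-slope, z out
def toolR(yaw,ang=0,tilt=np.radians(25)):
    # ang: anticlockwise turn seen from outside; ang=0: tool y = cover y, tool x = -cover x
    return coverR(yaw,tilt)*R.from_euler('z',ang)*R.from_matrix(np.array([[-1,0,0],[0,1,0],[0,0,-1.]]).T)
def T4(r,p):
    T=np.eye(4);T[:3,:3]=r.as_matrix();T[:3,3]=p;return T
E
python3 - <<'E'
from h import *
np.set_printoptions(precision=3,suppress=True)
w=dict(np.load("pics/wrist0.npz"))
p0=np.array([151.319,-605.7,190.82]);r0=R.from_quat([-0.122004880,0.992528893,0.001083,-0.00018171])
tc=np.linalg.inv(T4(r0,p0))@w["world_from_camera"];np.save("tc.npy",tc);print(tc)
yaw=np.radians(7.15);C=coverR(yaw)
a=np.array([555.8,35.65,90.2]);b=np.array([571.3,-88,89.25]);c=np.array([511.6,-33,64.3])
m=np.mean([p-C.apply(q) for p,q in((a,(22,62,20)),(b,(22,-62,20)),(c,(-36,0,20)))],0)
print("cover",m)
r1=toolR(yaw)
for off in [(0,0,130),(-40,0,130),(-80,0,130),(-80,0,160),(-110,0,130)]:
    p=m+C.apply(off);d=dict(w);d["world_from_camera"]=T4(r1,p)@tc
    print(off,p,[np.round(proj(d,m+C.apply(q))) for q in((56,88,4),(56,-88,4),(-56,88,4),(-56,-88,4))])
print("rotvec",(r1*r0.inv()).as_rotvec()/(np.pi/2))
E
```

```text
[[   0.       0.961    0.277   71.843]
 [   1.      -0.      -0.       1.039]
 [  -0.       0.277   -0.961 -181.899]
 [   0.       0.       0.       1.   ]]
cover [552.222 -27.699  61.997]
(0, 0, 130) [497.709 -34.537 179.817] [array([364., 253.]), array([185., 253.]), array([373., 136.]), array([175., 136.])]
(-40, 0, 130) [461.738 -39.049 162.912] [array([361., 289.]), array([187., 289.]), array([369., 180.]), array([179., 180.])]
(-80, 0, 130) [425.768 -43.562 146.007] [array([358., 323.]), array([190., 323.]), array([366., 222.]), array([182., 222.])]
(-80, 0, 160) [413.188 -45.14  173.197] [array([352., 308.]), array([197., 308.]), array([358., 213.]), array([190., 213.])]
(-110, 0, 130) [398.79  -46.946 133.329] [array([356., 348.]), array([192., 348.]), array([364., 251.]), array([184., 251.])]
rotvec [ 0.05  -0.274 -0.075]
```

Emit:
{"name": "step_arm", "arguments": {
  "series": [
    [0.37, 0.86, 0.2, 0, 0, 0],
    [0.37, 0.86, 0.2, 0, 0, 0],
    [0.37, 0.86, 0.2, 0, 0, 0],
    [0.37, 0.86, 0.2, 0, 0, 0],
    [0.37, 0.86, 0.2, 0, 0, 0],
    [0.37, 0.86, 0.2, 0, 0, 0],
    [0.37, 0.86, 0.2, 0, 0, 0],
    [0.37, 0.86, 0.2, 0, 0, 0],
    [0.37, 0.86, 0.2, 0, 0, 0],
    [0.37, 0.86, 0.2, 0, 0, 0],
    [0.37, 0.86, 0.2, 0, 0, 0]
  ],
  "jaw": 0.0
}}

```text
clock: 1.07
position: [300.6, -260.5, 272.9]
ee_rot: [-0.125, 0.992, -0.0, 0.001]
contact_force: [0.1, -0.1, 1.0]
gripper_width: 42.7
```

Emit:
{"name": "step_arm", "arguments": {
  "series": [
    [0.5, 0.565, -0.25, 0.05, -0.274, -0.075],
    [0.5, 0.565, -0.25, 0.05, -0.274, -0.075],
    [0.5, 0.565, -0.25, 0.05, -0.274, -0.075],
    [0.5, 0.565, -0.25, 0.05, -0.274, -0.075],
    [0.5, 0.565, -0.25, 0.05, -0.274, -0.075],
    [0.5, 0.565, -0.25, 0.05, -0.274, -0.075],
    [0.5, 0.565, -0.25, 0.05, -0.274, -0.075],
    [0.5, 0.565, -0.25, 0.05, -0.274, -0.075],
    [0.5, 0.565, -0.25, 0.05, -0.274, -0.075],
    [0.5, 0.565, -0.25, 0.05, -0.274, -0.075]
  ]
}}

```text
clock: 1.9
position: [499.1, -36.8, 169.9]
ee_rot: [-0.061, 0.975, 0.012, 0.214]
contact_force: [-0.8, -0.4, -0.1]
gripper_width: 42.7
```

```bash
python3 - <<'E'
from bench import arm
from h import *
d=arm.get_image("wrist");np.savez("pics/w1.npz",**d)
im=cv2.cvtColor(d["image"],cv2.COLOR_RGB2BGR)
cv2.imwrite("pics/w1.png",cv2.resize(im[100:380,130:430],None,fx=2.6,fy=2.6*.8*1.0 if 0 else 2.1,interpolation=cv2.INTER_CUBIC))
s=arm.read_state();print(s["position"],s["ee_rot"],s["joints"],s["clock"])
E
```

```text
[498.99394853 -37.31103959 170.6625258 ] [-0.06054834  0.97463171  0.0120872   0.21512979] [ 0.29976796 -0.02746916 -0.72244058  0.17425748 -0.45376004 -1.8868602 ] 1.95
```

View pics/w1.png

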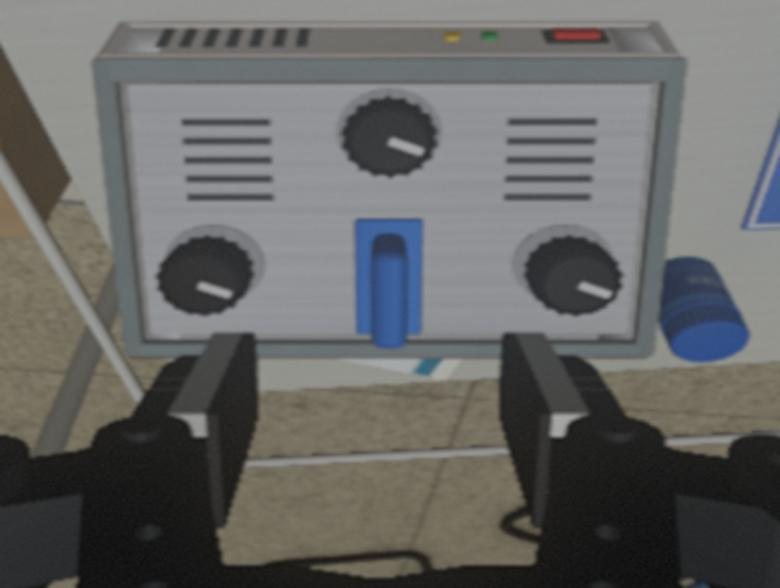

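```bash
cat >> h.py <<'E'
def heads(d,roi,thr=75):
    x0,x1,y0,y1=roi
    g=cv2.cvtColor(d["image"],cv2.COLOR_RGB2GRAY)[y0:y1,x0:x1]
    m=(g<thr).astype(np.uint8)
    out=[]
    for c in cv2.findContours(m,cv2.RETR_EXTERNAL,2)[0]:
        h=cv2.convexHull(c);A=cv2.contourArea(h)
        if A>400:
            M=cv2.moments(h);out.append((M["m10"]/M["m00"]+x0,M["m01"]/M["m00"]+y0,A))
    return out
E
python3 - <<'E'
from h import *
np.set_printoptions(precision=2,suppress=True)
d=dict(np.load("pics/w1.npz"))
hs=heads(d,(185,375,135,251),70);print(hs)
g=cv2.cvtColor(d["image"],cv2.COLOR_RGB2GRAY)
hs=sorted(hs,key=lambda h:h[0]);hb,hc,ha=[h for h in hs if h[2]<2500]
m=np.array([552.2,-27.7,62.]);n=coverR(np.radians(7.15)).apply([0,0,1])
P=[onplane(d,h[0],h[1],n=n,p=m+n*20) for h in(ha,hb,hc)]
print(P,np.linalg.norm(P[0]-P[1]),np.linalg.norm((P[0]+P[1])/2-P[2]))
y=P[0]-P[1];print("yaw",np.degrees(np.arctan2(-y[0],y[1])))
# reproject with top/scene
for f in("top0","scene0"):
    e=dict(np.load(f"pics/{f}.npz"));print(f,[np.round(proj(e,p),2) for p in P])
C=coverR(np.radians(7.15))
print([p-C.apply(q) for p,q in zip(P,((22,62,20),(22,-62,20),(-36,0,20)))])
# blue
hsv=cv2.cvtColor(d["image"],cv2.COLOR_RGB2HSV);k,l,st,ce=cv2.connectedComponentsWithStats(cv2.inRange(hsv,(100,120,40),(125,255,255)))
for i in range(1,k):
    if st[i,4]>100:print(st[i],ce[i])
E
```

```text
[(349.7675041876047, 230.78006700167504, 995.0), (208.59782977280435, 230.76873516446253, 983.0), (279.23902606310014, 164.72685185185185, 972.0)]
[array([554.79,  37.6 ,  89.05]), array([570.62, -86.58,  89.17]), array([510.17, -31.28,  64.41])] 125.18904102625521 58.44616028734914
yaw 7.26415388420873
top0 [array([331.15, 218.97]), array([387.85, 210.73]), array([361.49, 238.77])]
scene0 [array([314.82, 194.72]), array([331.25, 166.2 ]), array([346.89, 194.18])]
[array([551.11, -25.35,  61.63]), array([551.5 , -26.5 ,  61.75]), array([550.93, -26.17,  61.5 ])]
[478  91  82   5 135] [519.43  93.01]
[  422    97   138   108 12658] [497.84 153.1 ]
[ 267  205   25   61 1302] [279.06 233.72]
[388 250  30  22 460] [402.51 261.31]
```

```bash
cat >> h.py <<'E'
YAW=np.radians(7.25);CM=np.array([550.6,-26.0,63.0]);C=coverR(YAW)
HD=dict(a=(22,62),b=(22,-62),c=(-36,0),g=(28,0))
def plan(arm,target,ang,z):
    s=arm.read_state();p=np.array(s["position"]);r=R.from_quat(s["ee_rot"])
    t=CM+C.apply([*HD[target],z]);
    print(target,z,"target",t.round(1),"shift",((t-p)/400).round(4),"turn",((toolR(YAW,ang)*r.inv()).as_rotvec()/(np.pi/2)).round(4),"q",np.round(s["joints"],2),"t",s["clock"])
E
python3 - <<'E'
from bench import arm
from h import *
for z in(60,7): plan(arm,"b",0,z)
print(C.apply([0,0,1]),C.apply([0,0,1])/np.pi*2)
E
```

```text
b 60 target [553.  -88.2 126.7] shift [ 0.1351 -0.1272 -0.11  ] turn [ 0.0017 -0.0011  0.0019] q [ 0.3  -0.03 -0.72  0.17 -0.45 -1.89] t 1.95
b 7 target [575.3 -85.4  78.6] shift [ 0.1907 -0.1201 -0.2301] turn [ 0.0017 -0.0011  0.0019] q [ 0.3  -0.03 -0.72  0.17 -0.45 -1.89] t 1.95
[-0.41923941 -0.05333399  0.90630779] [-0.2668961  -0.03395347  0.57697346]
```

Emit:
{"name": "step_arm", "arguments": {
  "series": [
    [0.135, -0.127, -0.11, 0.002, -0.001, 0.002],
    [0.135, -0.127, -0.11, 0.002, -0.001, 0.002],
    [0.135, -0.127, -0.11, 0.002, -0.001, 0.002],
    [0.135, -0.127, -0.11, 0.002, -0.001, 0.002]
  ]
}}

```text
clock: 2.28
position: [553.4, -90.1, 125.8]
ee_rot: [-0.059, 0.975, 0.014, 0.215]
contact_force: [-0.6, 0.7, -0.1]
gripper_width: 42.8
```

```bash
python3 - <<'E'
from bench import arm
from h import *
d=arm.get_image("wrist");cv2.imwrite("pics/w2.png",cv2.cvtColor(d["image"],cv2.COLOR_RGB2BGR))
for z in(20,7): plan(arm,"b",0,z)
E
```

```text
b 20 target [569.8 -86.1  90.4] shift [ 0.0421  0.0081 -0.0918] turn [-0.0008  0.0005  0.0018] q [ 0.13  0.15 -0.6   0.   -0.38 -1.58] t 2.3333
b 7 target [575.3 -85.4  78.6] shift [ 0.0558  0.0099 -0.1213] turn [-0.0008  0.0005  0.0018] q [ 0.13  0.15 -0.6   0.   -0.38 -1.58] t 2.3333
```

View pics/w2.png

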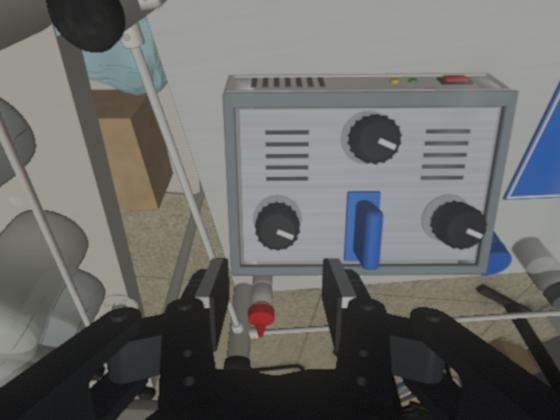

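Emit:
{"name": "step_arm", "arguments": {
  "series": [
    [0.014, 0.004, -0.03, 0, 0, 0.002],
    [0.028, 0.007, -0.06, 0, 0, 0.002],
    [0.042, 0.009, -0.091, 0, 0, 0.002],
    [0.05, 0.01, -0.106, 0, 0, 0.002],
    [0.056, 0.011, -0.121, 0, 0, 0.002],
    [0.056, 0.011, -0.121, 0, 0, 0.002]
  ]
}}

```text
clock: 2.83
position: [575.4, -82.7, 79.6]
ee_rot: [-0.064, 0.974, 0.015, 0.217]
contact_force: [0.6, -0.1, 0.1]
gripper_width: 42.7
```

```bash
python3 - <<'E'
from bench import arm
from h import *
d=arm.get_image("wrist");cv2.imwrite("pics/w3.png",cv2.cvtColor(d["image"],cv2.COLOR_RGB2BGR))
plan(arm,"b",0,7);s=arm.read_state();print(s["contact_force"])
E
```

```text
b 7 target [575.3 -85.4  78.6] shift [-0.0007 -0.0066 -0.0034] turn [-0.0009  0.002  -0.0029] q [ 0.14  0.26 -0.61  0.01 -0.26 -1.58] t 2.8833
[0.15567776 0.81617537 0.04144118]
```

View pics/w3.png

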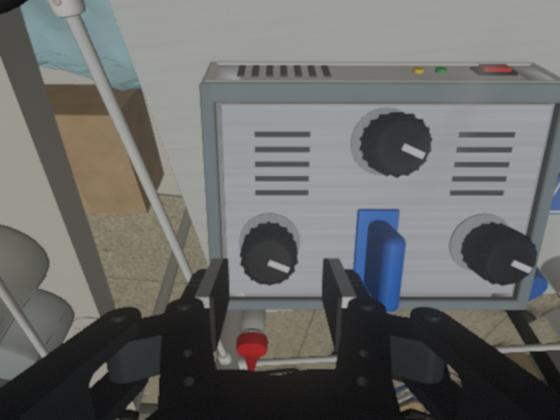

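Emit:
{"name": "step_arm", "arguments": {
  "series": [
    [0, -0.007, -0.003, 0, 0.002, -0.003],
    [0, -0.007, -0.003, 0, 0.002, -0.003]
  ]
}}

```text
clock: 3.05
position: [576.1, -85.7, 79.2]
ee_rot: [-0.061, 0.974, 0.014, 0.216]
contact_force: [0.4, 0.1, 0.9]
gripper_width: 42.7
```

Emit:
{"name": "step_arm", "arguments": {
  "series": [
    [0, 0, 0, 0, 0, 0],
    [0, 0, 0, 0, 0, 0],
    [0, 0, 0, 0, 0, 0],
    [0, 0, 0, 0, 0, 0],
    [0, 0, 0, 0, 0, 0],
    [0, 0, 0, 0, 0, 0]
  ],
  "jaw": -1
}}

```text
clock: 3.55
position: [575.9, -85.5, 78.3]
ee_rot: [-0.061, 0.974, 0.014, 0.216]
contact_force: [0.8, 0.2, 0.0]
gripper_width: -0.0
```

```bash
python3 - <<'E'
from bench import arm
from h import *
for n in("wrist","scene","top"):
    d=arm.get_image(n);np.savez(f"pics/{n}4.npz",**d);im=cv2.cvtColor(d["image"],cv2.COLOR_RGB2BGR)
    if n=="scene": im=cv2.resize(im[110:250,255:405],None,fx=5,fy=4.2)
    if n=="top": im=cv2.resize(im[170:265,300:440],None,fx=5,fy=5)
    cv2.imwrite(f"pics/{n}4.png",im)
E
```

```text
(no output)
```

View pics/wrist4.png

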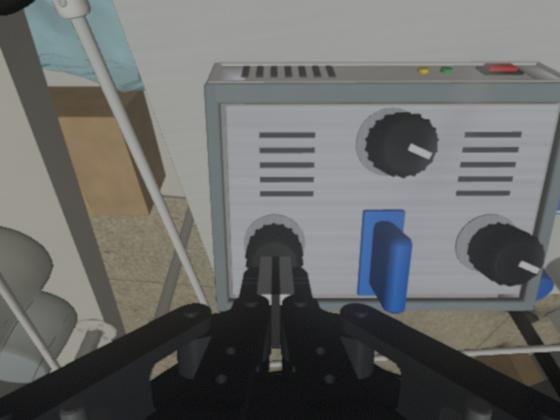

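View pics/scene4.png

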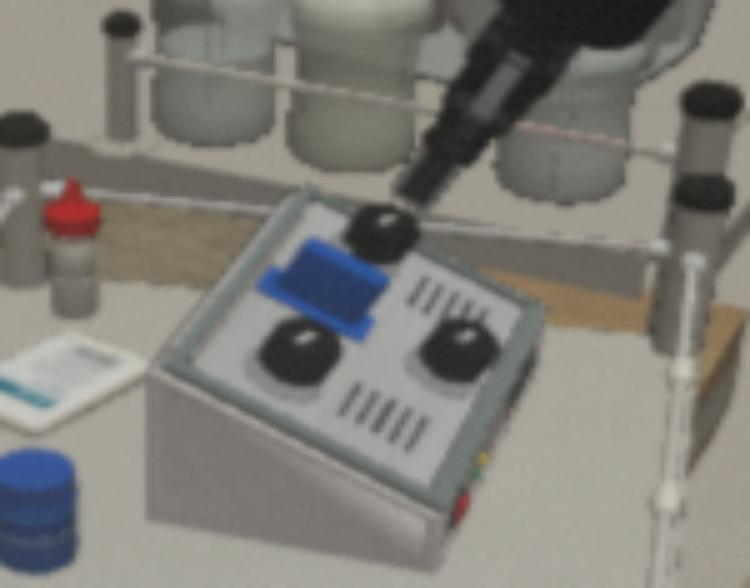

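View pics/top4.png

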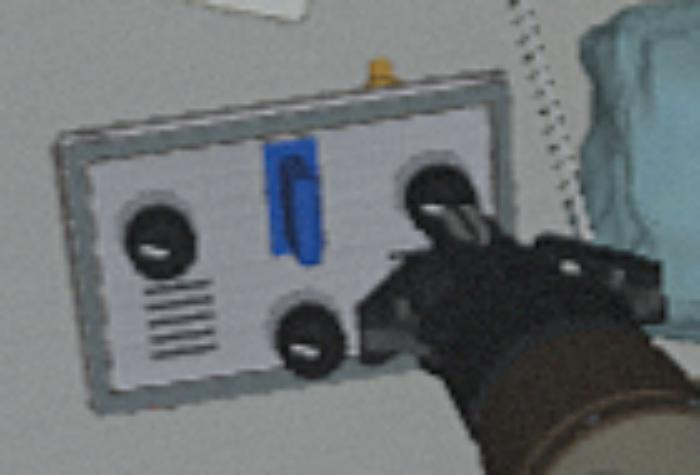

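```bash
python3 - <<'E'
from h import *
np.set_printoptions(precision=1,suppress=True)
w,t,s=[dict(np.load(f"pics/{n}4.npz")) for n in("wrist","top","scene")]
tip=np.array([575.9,-85.5,78.3])
n=C.apply([0,0,1])
for k in(0,10,20,30,40): print(k,[np.array(proj(d,tip+n*k)) for d in(w,t,s)])
print(tri([(t,393,213),(s,336.6,156.5)]))
tw=dict(np.load("pics/w1.npz"))
# triangulate heads from wrist4 + w1 + top + scene
h4=heads(w,(340,545,105,250),70);print(h4);print(heads(tw,(185,375,135,251),70))
E
```

```text
0 [array([273.6, 246.3]), array([386.3, 208.6]), array([328.6, 170.1])]
10 [array([273.5, 253. ]), array([387.4, 210.3]), array([330.7, 166.9])]
20 [array([273.4, 260.4]), array([388.6, 212. ]), array([332.7, 163.6])]
30 [array([273.4, 268.7]), array([389.7, 213.8]), array([334.8, 160.3])]
40 [array([273.3, 277.9]), array([390.9, 215.6]), array([337., 157.])]
[563.5 -93.3 112.1]
[(385.64592933947773, 235.81182795698925, 651.0), (514.6298105923513, 227.15840270237663, 2763.0), (400.47533782170655, 143.46473762116221, 3490.5)]
[(349.7675041876047, 230.78006700167504, 995.0), (208.59782977280435, 230.76873516446253, 983.0), (279.23902606310014, 164.72685185185185, 972.0)]
```

Emit:
{"name": "step_arm", "arguments": {
  "series": [
    [0, 0, 0, 0, 0, 0],
    [0, 0, 0, 0, 0, 0],
    [0, 0, 0, 0, 0, 0],
    [0, 0, 0, 0, 0, 0]
  ],
  "jaw": 0.0
}}

```text
clock: 4.03
position: [575.9, -85.5, 78.3]
ee_rot: [-0.061, 0.974, 0.014, 0.216]
contact_force: [0.6, 0.1, -0.3]
gripper_width: 42.3
```

```bash
python3 - <<'E'
from bench import arm
from h import *
for z in(-5,-18,-28): plan(arm,"b",0,z)
print(arm.read_state()["gripper_width"])
E
```

```text
b -5 target [580.3 -84.7  67.8] shift [ 0.0111  0.0021 -0.0263] turn [-0.0009 -0.0003  0.0002] q [ 0.13  0.26 -0.61  0.   -0.26 -1.58] t 4.0333
b -18 target [585.8 -84.   56. ] shift [ 0.0247  0.0038 -0.0557] turn [-0.0009 -0.0003  0.0002] q [ 0.13  0.26 -0.61  0.   -0.26 -1.58] t 4.0333
b -28 target [589.9 -83.5  46.9] shift [ 0.0352  0.0051 -0.0784] turn [-0.0009 -0.0003  0.0002] q [ 0.13  0.26 -0.61  0.   -0.26 -1.58] t 4.0333
42.31940675872033
```

Emit:
{"name": "step_arm", "arguments": {
  "series": [
    [0.006, 0.001, -0.013, 0, 0, 0],
    [0.011, 0.002, -0.026, 0, 0, 0],
    [0.017, 0.003, -0.04, 0, 0, 0],
    [0.024, 0.004, -0.055, 0, 0, 0],
    [0.024, 0.004, -0.055, 0, 0, 0]
  ]
}}

```text
clock: 4.45
position: [585.1, -83.9, 54.4]
ee_rot: [-0.061, 0.975, 0.014, 0.214]
contact_force: [0.0, 0.1, 0.9]
gripper_width: 42.6
```

```bash
python3 - <<'E'
from bench import arm
from h import *
for n in("wrist","scene"):
    d=arm.get_image(n);np.savez(f"pics/{n}5.npz",**d);im=cv2.cvtColor(d["image"],cv2.COLOR_RGB2BGR)
    im=cv2.resize(im[110:250,255:405],None,fx=5,fy=4.2) if n=="scene" else im
    cv2.imwrite(f"pics/{n}5.png",im)
for z in(-18,-28): plan(arm,"b",0,z)
print(arm.read_state()["contact_force"])
E
```

```text
b -18 target [585.8 -84.   56. ] shift [ 0.0011 -0.0002  0.0012] turn [-0.0007 -0.0012  0.0001] q [ 0.13  0.31 -0.62  0.01 -0.21 -1.58] t 4.55
b -28 target [589.9 -83.5  46.9] shift [ 0.0116  0.0011 -0.0215] turn [-0.0007 -0.0012  0.0001] q [ 0.13  0.31 -0.62  0.01 -0.21 -1.58] t 4.55
[-0.54340897  0.38803919  0.30238052]
```

View pics/wrist5.png

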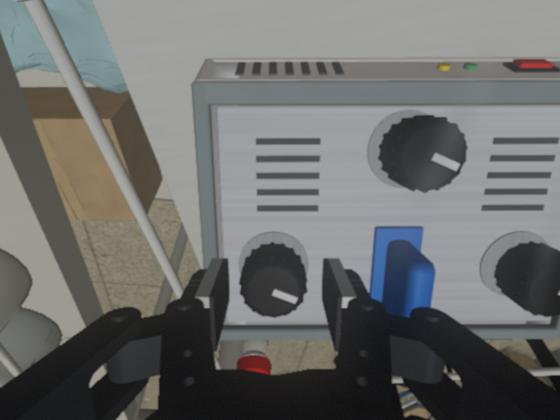

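View pics/scene5.png

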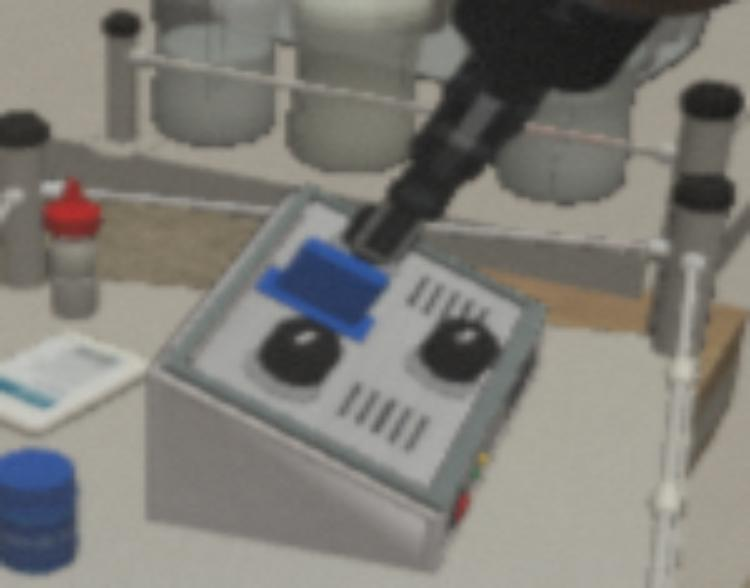

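Emit:
{"name": "step_arm", "arguments": {
  "series": [
    [0.002, 0, -0.007, -0.001, 0.01, 0],
    [0.005, 0.001, -0.015, -0.003, 0.022, 0],
    [0.005, 0.001, -0.015, -0.003, 0.022, 0]
  ]
}}

```text
clock: 4.8
position: [588.9, -83.3, 50.6]
ee_rot: [-0.062, 0.978, 0.013, 0.199]
contact_force: [0.3, -0.3, 0.2]
gripper_width: 43.1
```

Emit:
{"name": "step_arm", "arguments": {
  "series": [
    [0, 0, 0, 0, 0, 0],
    [0, 0, 0, 0, 0, 0],
    [0, 0, 0, 0, 0, 0],
    [0, 0, 0, 0, 0, 0]
  ],
  "jaw": -1
}}

```text
clock: 5.13
position: [587.8, -83.5, 50.8]
ee_rot: [-0.062, 0.978, 0.013, 0.199]
contact_force: [-0.4, 0.4, 1.9]
gripper_width: 26.4
```

```bash
python3 - <<'E'
from bench import arm
from h import *
d=arm.get_image("wrist");np.savez(f"pics/wrist6.npz",**d);im=cv2.cvtColor(d["image"],cv2.COLOR_RGB2BGR)
cv2.imwrite(f"pics/wrist6.png",im)
plan(arm,"b",0,-25)
s=arm.read_state();print(s["contact_force"],s["gripper_width"],s["joints"])
print(R.from_quat(s["ee_rot"]).as_matrix()[:,2]/(np.pi/2))
E
```

```text
b -25 target [588.7 -83.7  49.6] shift [ 0.0021 -0.0003 -0.0029] turn [ 0.0021 -0.0215  0.0002] q [ 0.13  0.33 -0.59  0.01 -0.25 -1.58] t 5.1833
[-0.73810286 -0.13691496  2.4711105 ] 26.50600034141641 [ 0.13213152  0.3288142  -0.58806267  0.00541261 -0.25154939 -1.5818821 ]
[ 0.24724219  0.03199473 -0.58577502]
```

View pics/wrist6.png

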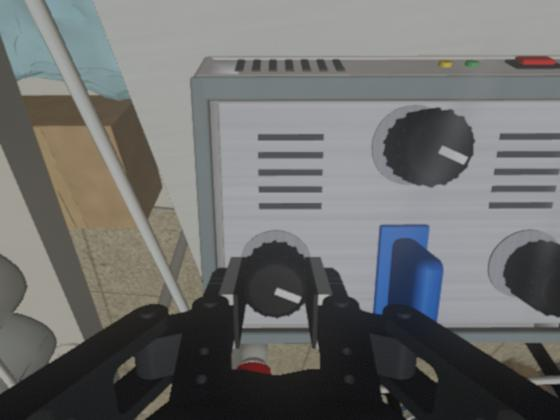

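```bash
python3 - <<'E'
from h import *
np.set_printoptions(precision=1,suppress=True)
w=dict(np.load("pics/wrist6.npz"));w1=dict(np.load("pics/w1.npz"))
for n,d in(("w6",w),("w1",w1)):
  for h in"abc":
    print(n,h,[np.array(proj(d,CM+C.apply([*HD[h],z]))) for z in(8,20,32)])
p=np.array([587.8,-83.5,50.8]);r=R.from_quat([-0.062,.978,.013,.199])
d=dict(w);tc=np.load("tc.npy");d["world_from_camera"]=T4(r,p)@tc
print(w["world_from_camera"]-d["world_from_camera"])
for x in(11,0,-11): print(x,[np.array(proj(d,p+r.apply([x,0,-z]))) for z in(36,38,46,57)])
E
python3 -c "
import cv2
im=cv2.imread('pics/wrist6.png')[200:360,190:370];cv2.imwrite('pics/w6z.png',cv2.resize(im,None,fx=4,fy=3.7,interpolation=2))"
```

```text
w6 a [array([526.2, 268.4]), array([545.3, 278.9]), array([567.5, 291.2])]
w6 b [array([272.8, 268.7]), array([272.7, 279.2]), array([272.5, 291.5])]
w6 c [array([411.1, 147.8]), array([422.5, 149.4]), array([436.1, 151.2])]
w1 a [array([346.8, 227.1]), array([349.5, 231.3]), array([352.5, 235.8])]
w1 b [array([211.5, 227. ]), array([209. , 231.2]), array([206.3, 235.7])]
w1 c [array([279.3, 163.5]), array([279.4, 165.4]), array([279.6, 167.4])]
[[ 0.   0.  -0.  -0.4]
 [ 0.   0.  -0.  -0.2]
 [ 0.  -0.  -0.   0.4]
 [ 0.   0.   0.   0. ]]
11 [array([272.9, 253.1]), array([272.9, 254.8]), array([272.7, 262. ]), array([272.5, 273.1])]
0 [array([272.9, 274.6]), array([272.9, 276.5]), array([272.8, 284.7]), array([272.6, 297.3])]
-11 [array([273. , 295.3]), array([272.9, 297.4]), array([272.8, 306.5]), array([272.6, 320.5])]
```

View pics/w6z.png

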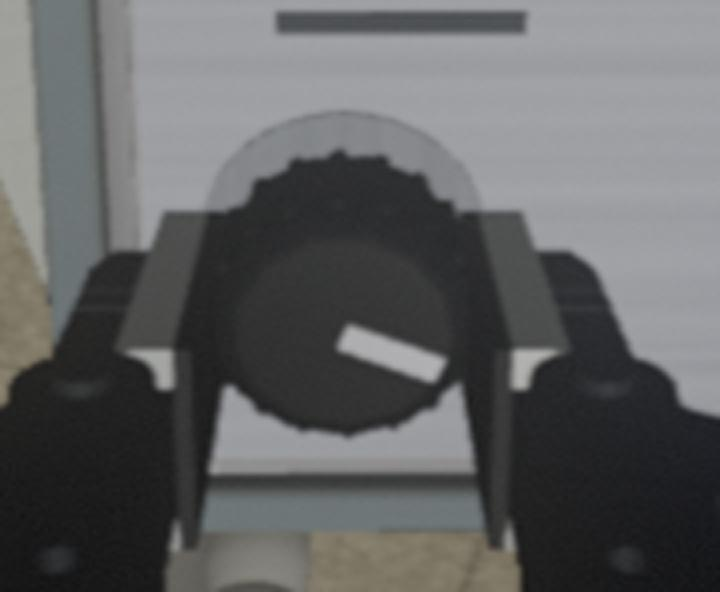

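Emit:
{"name": "step_arm", "arguments": {
  "series": [
    [0, 0, 0, 0, 0, 0],
    [0, 0, 0, 0, 0, 0],
    [-0.005, 0.002, -0.002, 0, 0, 0],
    [-0.005, 0.002, -0.002, 0, 0, 0]
  ],
  "jaw": 0.0
}}

```text
clock: 5.52
position: [584.6, -82.7, 48.9]
ee_rot: [-0.062, 0.978, 0.013, 0.198]
contact_force: [0.3, -0.1, -0.8]
gripper_width: 42.8
```

Emit:
{"name": "step_arm", "arguments": {
  "series": [
    [0, 0, 0, 0, 0, 0],
    [0, 0, 0, 0, 0, 0],
    [0, 0, 0, 0, 0, 0],
    [0, 0, 0, 0, 0, 0],
    [0, 0, 0, 0, 0, 0]
  ],
  "jaw": -1
}}

```text
clock: 5.93
position: [585.1, -82.8, 49.6]
ee_rot: [-0.062, 0.978, 0.013, 0.199]
contact_force: [-3.7, 1.1, 5.5]
gripper_width: 26.5
```

Emit:
{"name": "step_arm", "arguments": {
  "series": [
    [0, 0, 0, -0.247, -0.032, 0.586],
    [0, 0, 0, -0.247, -0.032, 0.586],
    [0, 0, 0, -0.247, -0.032, 0.586],
    [0, 0, 0, -0.247, -0.032, 0.586],
    [0, 0, 0, -0.247, -0.032, 0.586],
    [0, 0, 0, -0.247, -0.032, 0.586],
    [0, 0, 0, -0.247, -0.032, 0.586],
    [0, 0, 0, -0.247, -0.032, 0.586],
    [0, 0, 0, -0.247, -0.032, 0.586]
  ]
}}

```text
clock: 6.68
position: [586.9, -84.5, 50.6]
ee_rot: [-0.524, 0.828, -0.086, 0.182]
contact_force: [-0.2, -9.5, 4.1]
gripper_width: 26.9
```

```bash
python3 - <<'E'
from bench import arm
from h import *
d=arm.get_image("wrist");np.savez(f"pics/wrist7.npz",**d);im=cv2.cvtColor(d["image"],cv2.COLOR_RGB2BGR)
cv2.imwrite(f"pics/wrist7.png",im)
plan(arm,"b",1,-25)
s=arm.read_state();print(s["contact_force"],s["wrist_torque"],s["gripper_width"],s["joints"])
E
```

```text
b -25 target [588.7 -83.7  49.6] shift [ 0.0046  0.002  -0.0023] turn [ 0.0032 -0.0199  0.0005] q [ 0.13  0.33 -0.6   0.01 -0.24 -0.59] t 6.7333
[ -0.4039283  -10.39907827   2.54346658] [-3.05298017  0.08303222 -1.21676025] 26.651355622575704 [ 0.13200592  0.32741875 -0.59601628  0.01444373 -0.24263479 -0.59016945]
```

View pics/wrist7.png

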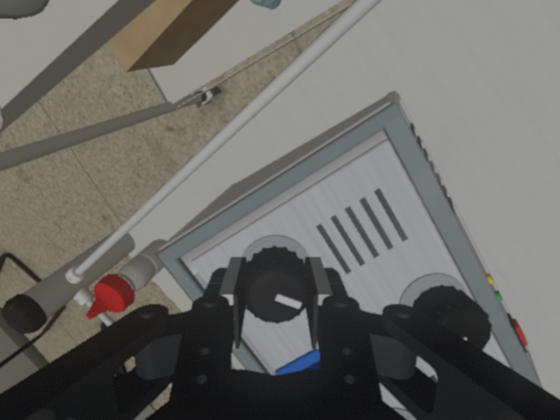

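Emit:
{"name": "step_arm", "arguments": {
  "series": [
    [0, 0, 0, -0.247, -0.032, 0.586],
    [0, 0, 0, -0.247, -0.032, 0.586],
    [0, 0, 0, -0.247, -0.032, 0.586],
    [0, 0, 0, -0.247, -0.032, 0.586],
    [0, 0, 0, -0.247, -0.032, 0.586],
    [0, 0, 0, -0.247, -0.032, 0.586],
    [0, 0, 0, -0.247, -0.032, 0.586],
    [0, 0, 0, -0.247, -0.032, 0.586],
    [0, 0, 0, -0.247, -0.032, 0.586]
  ]
}}

```text
clock: 7.48
position: [588.3, -83.4, 51.2]
ee_rot: [0.856, -0.475, 0.164, -0.12]
contact_force: [3.0, -3.5, 2.9]
gripper_width: 26.5
```

```bash
python3 - <<'E'
from bench import arm
from h import *
d=arm.get_image("wrist");np.savez(f"pics/wrist8.npz",**d);im=cv2.cvtColor(d["image"],cv2.COLOR_RGB2BGR)
cv2.imwrite(f"pics/wrist8.png",im)
plan(arm,"b",2,-25)
s=arm.read_state();print(s["contact_force"],s["wrist_torque"],s["gripper_width"],s["joints"])
E
```

```text
b -25 target [588.7 -83.7  49.6] shift [ 0.001  -0.0013 -0.0039] turn [ 0.0022 -0.0178  0.0008] q [ 0.13  0.33 -0.6   0.01 -0.24  0.41] t 7.5333
[ 2.23110787 -4.64819103  3.30844267] [-1.16316509 -0.47599281 -0.42167088] 26.492098290890404 [ 0.13388721  0.32741336 -0.59521282  0.01407904 -0.24007426  0.40756518]
```

View pics/wrist8.png

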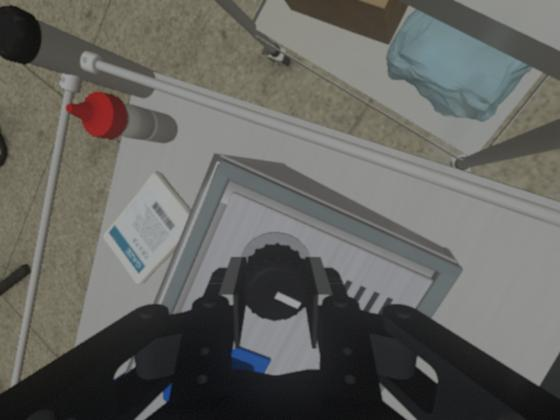

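Emit:
{"name": "step_arm", "arguments": {
  "series": [
    [0, 0, 0, -0.025, -0.003, 0.06],
    [0, 0, 0, -0.037, -0.005, 0.088],
    [0, 0, 0, -0.037, -0.005, 0.088]
  ]
}}

```text
clock: 7.78
position: [587.3, -82.5, 50.6]
ee_rot: [0.889, -0.411, 0.171, -0.107]
contact_force: [3.7, -2.3, 3.2]
gripper_width: 26.6
```

```bash
python3 - <<'E'
from bench import arm
from h import *
d=arm.get_image("wrist");np.savez(f"pics/wrist9.npz",**d);im=cv2.cvtColor(d["image"],cv2.COLOR_RGB2BGR)
cv2.imwrite(f"pics/w9z.png",cv2.resize(im[200:360,190:370],None,fx=4,fy=3.7,interpolation=2))
plan(arm,"b",2.15,-25)
s=arm.read_state();print(s["contact_force"],s["wrist_torque"],s["gripper_width"],s["joints"])
E
```

```text
b -25 target [588.7 -83.7  49.6] shift [ 0.0035 -0.0029 -0.0023] turn [ 0.0018 -0.019   0.0009] q [ 0.14  0.33 -0.6   0.01 -0.24  0.56] t 7.8333
[ 2.33327038 -3.25969386  3.07512606] [-0.69025903 -0.38382751 -0.21092922] 26.38822853592552 [ 0.13504089  0.32736649 -0.59621029  0.01265435 -0.24086255  0.55735611]
```

View pics/w9z.png

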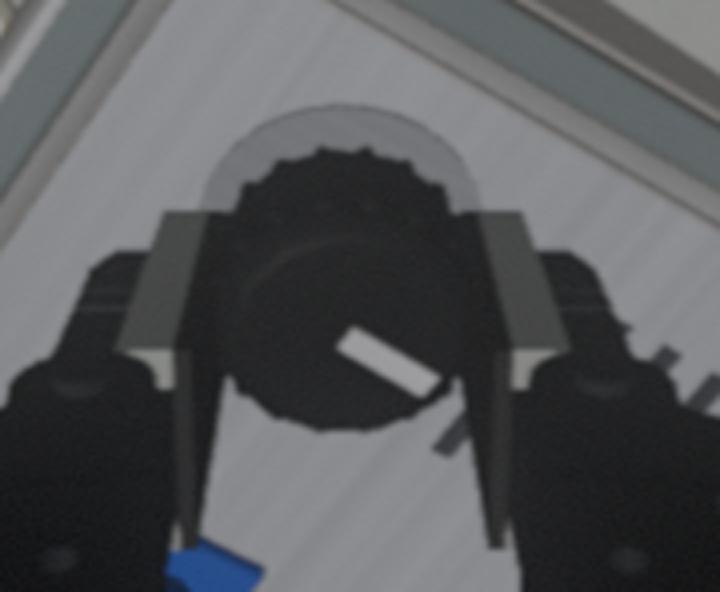

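```bash
cat >> h.py <<'E'
def plan2(arm,target,ang,tip,tilt=23,back=38.5,xy=(0,0)):
    """tip: height of finger ends above the underside; axis passes through head middle (z 20)"""
    s=arm.read_state();p=np.array(s["position"]);r=R.from_quat(s["ee_rot"])
    rt=toolR(YAW,ang,np.radians(tilt))
    h=np.array(HD[target])+xy
    t=CM+C.apply([*h,20])+rt.apply([0,0,back+20-tip])
    print(target,tip,"target",t.round(1),"shift",((t-p)/400).round(4),"turn",((rt*r.inv()).as_rotvec()/(np.pi/2)).round(4),"q",np.round(s["joints"],2),"t",s["clock"])
E
python3 - <<'E'
from bench import arm
from h import *
plan2(arm,"b",2.15,13);plan2(arm,"b",2.15,50);plan2(arm,"c",2.15,50);plan2(arm,"c",2.15,12)
E
```

```text
b 13 target [587.5 -83.8  48.5] shift [ 0.0004 -0.0033 -0.0051] turn [-0.001   0.0031  0.0009] q [ 0.14  0.33 -0.6   0.01 -0.24  0.56] t 7.8333
b 50 target [573.1 -85.6  82.6] shift [-0.0354 -0.0079  0.0801] turn [-0.001   0.0031  0.0009] q [ 0.14  0.33 -0.6   0.01 -0.24  0.56] t 7.8333
c 50 target [513.1 -30.8  58.1] shift [-0.1854  0.1293  0.0188] turn [-0.001   0.0031  0.0009] q [ 0.14  0.33 -0.6   0.01 -0.24  0.56] t 7.8333
c 12 target [527.9 -28.9  23.1] shift [-0.1485  0.134  -0.0687] turn [-0.001   0.0031  0.0009] q [ 0.14  0.33 -0.6   0.01 -0.24  0.56] t 7.8333
```

Emit:
{"name": "step_arm", "arguments": {
  "series": [
    [0, 0, 0, 0, 0, 0],
    [0, 0, 0, 0, 0, 0],
    [0, 0, 0, 0, 0, 0],
    [-0.018, -0.004, 0.04, 0, 0, 0],
    [-0.035, -0.008, 0.08, 0, 0, 0],
    [-0.035, -0.008, 0.08, 0, 0, 0],
    [-0.185, 0.129, 0.03, 0, 0, 0],
    [-0.185, 0.129, 0.03, 0, 0, 0],
    [-0.185, 0.129, 0.03, 0, 0, 0]
  ],
  "jaw": 0.0
}}

```text
clock: 8.58
position: [505.1, -33.7, 63.7]
ee_rot: [0.892, -0.411, 0.158, -0.104]
contact_force: [-0.2, -0.5, -0.9]
gripper_width: 42.8
```

```bash
python3 - <<'E'
from bench import arm
from h import *
d=arm.get_image("wrist");np.savez(f"pics/wrist10.npz",**d);im=cv2.cvtColor(d["image"],cv2.COLOR_RGB2BGR)
cv2.imwrite(f"pics/wrist10.png",im)
plan2(arm,"c",2.15,30,24);plan2(arm,"c",2.15,12,24);plan2(arm,"c",2.15,46,24)
for q in"abc": print(q,np.round(proj(d,CM+C.apply([*HD[q],32])),1))
E
```

```text
c 30 target [521.3 -29.7  39.9] shift [ 0.0371  0.0091 -0.0618] turn [-0.0024 -0.0225 -0.0032] q [ 0.27  0.18 -0.86  0.29 -0.16  0.16] t 8.6333
c 12 target [528.6 -28.8  23.4] shift [ 0.0553  0.0114 -0.103 ] turn [-0.0024 -0.0225 -0.0032] q [ 0.27  0.18 -0.86  0.29 -0.16  0.16] t 8.6333
c 46 target [514.9 -30.5  54.5] shift [ 0.021   0.007  -0.0253] turn [-0.0024 -0.0225 -0.0032] q [ 0.27  0.18 -0.86  0.29 -0.16  0.16] t 8.6333
a [114.4 283. ]
b [230.6  81.1]
c [263.9 247.1]
```

View pics/wrist10.png

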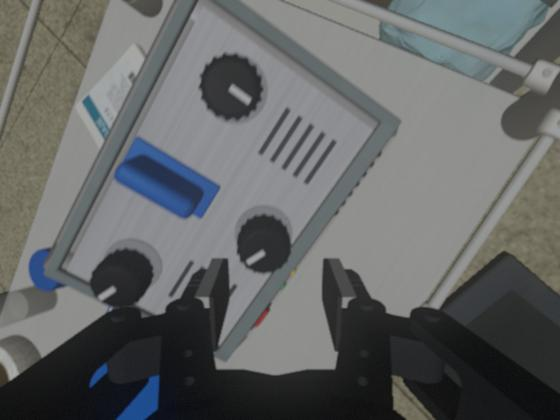

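```bash
cat > kin.py <<'E'
from h import *
from scipy.optimize import least_squares
def fk(q,P,s4=1,s6=-1):
    d1,a1,ly,a2,a3,d4,d6=P
    e=q[2]-q[1]
    Rb=R.from_euler('z',q[0])
    W=np.array([a1+a2*np.sin(q[1])+d4*np.cos(e)-a3*np.sin(e),ly,d1+a2*np.cos(q[1])+d4*np.sin(e)+a3*np.cos(e)])
    # forearm frame: x along forearm
    F=Rb*R.from_euler('y',-e)*R.from_euler('x',s4*q[3])*R.from_euler('y',-q[4])*R.from_euler('x',s6*q[5])
    return Rb.apply(W)+F.apply([d6,0,0]),F
E
cat > fit.py <<'E'
from kin import *
from bench import arm
import json
s=arm.read_state()
D=[([-1.0674,.385538,.0066,-.0005,-1.194,-.25859],[151.3,-605.7,190.8],[-.122005,.992529,.001083,-.000182]),
([.29976796,-.02746916,-.72244058,.17425748,-.45376,-1.88686],[498.99,-37.31,170.66],[-0.06054834,0.97463171,0.0120872,0.21512979]),
([.13213,.32881,-.58806,.00541,-.25155,-1.58188],[587.8,-83.5,50.8],[-.062,.978,.013,.199]),
(list(s["joints"]),list(s["position"]),list(s["ee_rot"]))]
for s4 in(1,-1):
    f=lambda P:np.concatenate([fk(q,P,s4)[0]-p for q,p,_ in D])
    r=least_squares(f,[300,0,-160,400,50,400,200]);print(s4,r.x.round(1),np.abs(r.fun).max(),r.fun.round(1))
    for s6 in(1,-1):
        M=[(fk(q,r.x,s4,s6)[1].inv()*R.from_quat(o)).as_rotvec() for q,_,o in D];print(s6,np.round(M,3).tolist())
E
python3 fit.py
```

```text
1 [ -21.8  143.9 -172.   429.    71.9  294.8  135.3] 19.871095119094093 [ -9.9  -7.6   7.4 -11.2  18.8 -19.9   1.7 -11.5  18.7   2.3   3.4  -6.3]
1 [[-0.821, 1.41, -0.819], [1.559, 1.155, 1.365], [1.219, 1.207, 1.217], [-1.786, 0.717, -1.911]]
-1 [[-1.21, 1.209, -1.208], [-1.343, 0.901, -1.462], [-1.215, 1.203, -1.219], [-1.583, 0.965, -1.681]]
-1 [  87.9   87.8 -160.2  485.4   36.8  342.9  249.7] 17.02892898058802 [ -1.1   1.1   4.6  -2.    3.4 -15.3   8.5   0.8  17.   -5.1  -4.5  -6.3]
1 [[-0.82, 1.41, -0.82], [1.658, 0.841, 1.658], [1.225, 1.2, 1.226], [-1.444, 1.038, -1.444]]
-1 [[-1.209, 1.209, -1.209], [-1.209, 1.209, -1.209], [-1.209, 1.209, -1.21], [-1.209, 1.209, -1.209]]
```

```bash
cat > kin.py <<'E'
from h import *
from scipy.optimize import least_squares
def fk(q,P,s4=-1,s6=-1):
    d1,a1,ly,a2,a3,d4,d6,a2x=P
    e=q[2]-q[1]
    Rb=R.from_euler('z',q[0])
    W=np.array([a1+a2*np.sin(q[1])+a2x*np.cos(q[1])+d4*np.cos(e)-a3*np.sin(e),ly,d1+a2*np.cos(q[1])-a2x*np.sin(q[1])+d4*np.sin(e)+a3*np.cos(e)])
    F=Rb*R.from_euler('y',-e)*R.from_euler('x',s4*q[3])*R.from_euler('y',-q[4])*R.from_euler('x',s6*q[5])
    return Rb.apply(W)+F.apply([d6,0,0]),F
E
sed -i 's/,135//; s/\[300,0,-160,400,50,400,200\]/[300,0,-160,400,50,400,200,0]/; s/for s4 in(1,-1)/for s4 in(-1,)/' fit.py; python3 fit.py
```

```text
-1 [  57.3   25.7 -162.   456.5   56.9  333.   190.9   82.1] 6.6861094408772175 [-2.  -1.  -2.6 -1.2  6.4  2.5  1.9 -1.8  6.7 -1.5 -2.7 -6.6]
1 [[-0.82, 1.41, -0.82], [1.658, 0.841, 1.658], [1.225, 1.2, 1.226], [-1.444, 1.038, -1.444]]
-1 [[-1.209, 1.209, -1.209], [-1.209, 1.209, -1.209], [-1.209, 1.209, -1.21], [-1.209, 1.209, -1.209]]
```

```bash
cat >> kin.py <<'E'
P=[57.3,25.7,-162.,456.5,56.9,333.,190.9,82.1]
OFF=R.from_rotvec([-1.209,1.209,-1.209])
def ik(p,r,q0):
    f=lambda q:np.concatenate([(fk(q,P)[0]-p)/100,(fk(q,P)[1]*OFF*r.inv()).as_rotvec()])
    s=least_squares(f,q0);return s.x,np.abs(s.fun).max()
def pose(target,ang,tip,tilt,back=38.5,xy=(0,0),lat=0):
    rt=R.from_rotvec(np.radians(lat)*C.apply([1,0,0]))*toolR(YAW,ang,np.radians(tilt));h=np.array(HD[target])+xy
    return CM+C.apply([*h,20])+rt.apply([0,0,back+20-tip]),rt
E
python3 - <<'E'
from kin import *
np.set_printoptions(precision=3,suppress=True)
from bench import arm
s=arm.read_state();q=s["joints"]
print(ik(np.array(s["position"]),R.from_quat(s["ee_rot"]),q),q)
for h in"cag":
  for tip in(45,12):
    for tilt,lat in((23,0),(20,0),(17,0),(20,10),(20,-10)):
      for ang in (0,):
        print(h,tip,tilt,lat,*ik(*pose(h,ang,tip,tilt,lat=lat),[.2,.2,-.7,.2,-.3,-1.8]))
E
```

```text
(array([ 0.278,  0.166, -0.846,  0.264, -0.183,  0.181]), np.float64(7.676703717152123e-13)) [ 0.273  0.176 -0.859  0.287 -0.16   0.162]
c 45 23 0 [ 0.284  0.198 -0.847  0.445 -0.142 -2.157] 4.532694219960831e-12
c 45 20 0 [ 0.281  0.206 -0.818  0.255 -0.209 -1.966] 4.121147867408581e-15
c 45 17 0 [ 0.278  0.215 -0.788  0.16  -0.278 -1.87 ] 1.0231815394945442e-14
c 45 20 10 [ 0.209  0.225 -0.794 -0.656 -0.24  -0.991] 7.0409811314675604e-12
c 45 20 -10 [ 0.352  0.203 -0.834  0.829 -0.337 -2.605] 1.1368683772161603e-15
c 12 23 0 [ 0.279  0.277 -0.843  0.84  -0.08  -2.55 ] 1.2009877536911517e-11
c 12 20 0 [ 0.277  0.282 -0.819  0.391 -0.134 -2.1  ] 1.554941064796367e-11
c 12 17 0 [ 0.274  0.289 -0.795  0.219 -0.199 -1.927] 2.9952819738388037e-14
c 12 20 10 [ 0.22   0.296 -0.8   -0.903 -0.181 -0.749] 1.4048282537260092e-11
c 12 20 -10 [ 0.333  0.281 -0.832  1.018 -0.283 -2.786] 6.323830348264892e-15
a 45 23 0 [ 0.398  0.231 -0.683  0.377 -0.287 -2.184] 1.4850343177386093e-14
a 45 20 0 [ 0.393  0.241 -0.652  0.264 -0.351 -2.07 ] 8.23021650830924e-12
a 45 17 0 [ 0.388  0.253 -0.62   0.187 
[... 651 characters left out ...]
3e-10
g 45 20 0 [ 0.262  0.262 -0.607  0.131 -0.36  -1.821] 1.8349453512200853e-09
g 45 17 0 [ 0.26   0.273 -0.575  0.093 -0.43  -1.783] 1.1368683772161603e-15
g 45 20 10 [ 0.199  0.279 -0.585 -0.414 -0.377 -1.236] 9.947598300641404e-16
g 45 20 -10 [ 0.325  0.258 -0.622  0.576 -0.447 -2.307] 4.774847184307873e-14
g 12 23 0 [ 0.261  0.32  -0.635  0.237 -0.224 -1.926] 6.071532165918825e-16
g 12 20 0 [ 0.259  0.327 -0.609  0.157 -0.292 -1.846] 5.698552740796003e-14
g 12 17 0 [ 0.257  0.336 -0.583  0.108 -0.36  -1.797] 1.6342482922482303e-14
g 12 20 10 [ 0.209  0.341 -0.592 -0.49  -0.313 -1.164] 1.1527436782898803e-10
g 12 20 -10 [ 0.309  0.325 -0.621  0.657 -0.387 -2.383] 2.5153212845907547e-14
```

```bash
python3 - <<'E'
from kin import *
np.set_printoptions(precision=3,suppress=True)
n=C.apply([0,0,1]);L=[]
for tip in(15,):
  for tilt in(16,18,20,22,24):
    for lat in(-12,-10,-8,-6,-4,-2,0):
      p,r=pose("c",0,tip,tilt,lat=lat);q,e=ik(p,r,[.2,.2,-.7,.2,-.3,-1.8])
      dev=np.degrees(np.arccos(-r.as_matrix()[:,2]@n))
      if q[4]<-.21: L.append((round(dev,1),tilt,lat,q))
for l in sorted(L,key=lambda l:l[0])[:5]: print(*l)
E
```

```text
7.8 20 -6 [ 0.312  0.273 -0.828  0.856 -0.22  -2.601]
8.1 18 -4 [ 0.299  0.277 -0.809  0.58  -0.222 -2.312]
8.1 24 -8 [ 0.328  0.266 -0.864  1.323 -0.226 -3.079]
8.5 22 -8 [ 0.326  0.269 -0.847  1.119 -0.235 -2.875]
9.0 16 0 [ 0.274  0.284 -0.786  0.179 -0.228 -1.887]
```

```bash
python3 - <<'E'
from bench import arm
from h import *
for t in(46,30,15): plan2(arm,"c",2.15,t,16.5)
E
```

```text
c 46 target [513.4 -30.7  53.9] shift [ 0.0172  0.0065 -0.0267] turn [-0.0131  0.0602 -0.0029] q [ 0.27  0.18 -0.86  0.29 -0.16  0.16] t 8.6333
c 30 target [517.9 -30.2  38.6] shift [ 0.0285  0.008  -0.0651] turn [-0.0131  0.0602 -0.0029] q [ 0.27  0.18 -0.86  0.29 -0.16  0.16] t 8.6333
c 15 target [522.1 -29.6  24.2] shift [ 0.039   0.0093 -0.101 ] turn [-0.0131  0.0602 -0.0029] q [ 0.27  0.18 -0.86  0.29 -0.16  0.16] t 8.6333
```

Emit:
{"name": "step_arm", "arguments": {
  "series": [
    [0.008, 0.003, -0.02, -0.013, 0.06, -0.003],
    [0.008, 0.003, -0.02, -0.013, 0.06, -0.003],
    [0.008, 0.003, -0.02, -0.013, 0.06, -0.003]
  ]
}}

```text
clock: 8.88
position: [518.8, -31.3, 60.1]
ee_rot: [0.897, -0.415, 0.127, -0.08]
contact_force: [-0.2, 0.1, -0.4]
gripper_width: 42.8
```

```bash
python3 - <<'E'
from bench import arm
from h import *
for t in(46,30,15): plan2(arm,"c",2.15,t,16.5)
E
```

```text
c 46 target [513.4 -30.7  53.9] shift [-0.0135  0.0014 -0.0155] turn [-0.0017  0.0077  0.001 ] q [ 0.28  0.23 -0.72  0.14 -0.33  0.3 ] t 8.8833
c 30 target [517.9 -30.2  38.6] shift [-0.0023  0.0028 -0.0538] turn [-0.0017  0.0077  0.001 ] q [ 0.28  0.23 -0.72  0.14 -0.33  0.3 ] t 8.8833
c 15 target [522.1 -29.6  24.2] shift [ 0.0083  0.0041 -0.0898] turn [-0.0017  0.0077  0.001 ] q [ 0.28  0.23 -0.72  0.14 -0.33  0.3 ] t 8.8833
```

Emit:
{"name": "step_arm", "arguments": {
  "series": [
    [-0.012, 0.002, -0.016, -0.002, 0.007, 0.001],
    [-0.007, 0.003, -0.035, -0.002, 0.007, 0.001],
    [-0.002, 0.003, -0.054, -0.002, 0.007, 0.001],
    [-0.002, 0.003, -0.054, -0.002, 0.007, 0.001]
  ]
}}

```text
clock: 9.22
position: [513.6, -31.8, 35.7]
ee_rot: [0.899, -0.415, 0.119, -0.074]
contact_force: [0.3, 0.1, -0.1]
gripper_width: 42.9
```

```bash
python3 - <<'E'
from bench import arm
from h import *
for t in(30,14): plan2(arm,"c",2.15,t,16.5)
d=arm.get_image("wrist");np.savez(f"pics/wrist11.npz",**d);im=cv2.cvtColor(d["image"],cv2.COLOR_RGB2BGR)
cv2.imwrite(f"pics/w11z.png",cv2.resize(im[190:360,180:370],None,fx=4,fy=3.5,interpolation=2))
print(proj(d,CM+C.apply([*HD["c"],32])))
E
```

```text
c 30 target [517.9 -30.2  38.6] shift [0.0107 0.0041 0.0071] turn [ 0.0016 -0.0039  0.0004] q [ 0.28  0.27 -0.75  0.16 -0.28  0.27] t 9.2167
c 14 target [522.4 -29.6  23.2] shift [ 0.022   0.0055 -0.0313] turn [ 0.0016 -0.0039  0.0004] q [ 0.28  0.27 -0.75  0.16 -0.28  0.27] t 9.2167
(np.float64(266.2993582417222), np.float64(271.512841844754))
```

View pics/w11z.png

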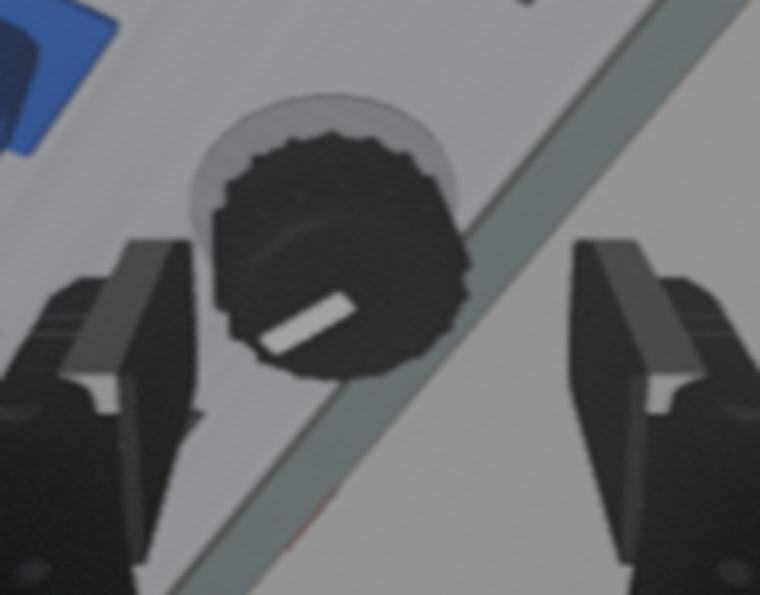

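Emit:
{"name": "step_arm", "arguments": {
  "series": [
    [0.011, 0.004, 0.007, 0.002, -0.004, 0],
    [0.014, 0.005, -0.006, 0.002, -0.004, 0],
    [0.018, 0.005, -0.018, 0.002, -0.004, 0],
    [0.022, 0.0055, -0.031, 0.002, -0.004, 0],
    [0.022, 0.0055, -0.031, 0.002, -0.004, 0],
    [0.022, 0.0055, -0.031, 0.002, -0.004, 0]
  ]
}}

```text
clock: 9.77
position: [523.7, -29.0, 25.0]
ee_rot: [0.898, -0.415, 0.123, -0.077]
contact_force: [-0.1, -0.7, -0.2]
gripper_width: 42.7
```

```bash
python3 - <<'E'
from bench import arm
from h import *
for t in(14,): plan2(arm,"c",2.15,t,16.5)
print(arm.read_state()["contact_force"])
E
```

```text
c 14 target [522.4 -29.6  23.2] shift [-0.0032 -0.0015 -0.0044] turn [-0.0009  0.0017  0.0001] q [ 0.28  0.3  -0.76  0.18 -0.23  0.25] t 9.7667
[-0.10784781 -0.70597259 -0.19153283]
```

Emit:
{"name": "step_arm", "arguments": {
  "series": [
    [-0.003, -0.001, -0.004, 0, 0, 0],
    [-0.003, -0.001, -0.004, 0, 0, 0]
  ]
}}

```text
clock: 9.93
position: [522.4, -29.4, 23.8]
ee_rot: [0.898, -0.415, 0.123, -0.078]
contact_force: [0.4, -0.3, 0.0]
gripper_width: 42.7
```

Emit:
{"name": "step_arm", "arguments": {
  "series": [
    [0, 0, 0, 0, 0, 0],
    [0, 0, 0, 0, 0, 0],
    [0, 0, 0, 0, 0, 0],
    [0, 0, 0, 0, 0, 0],
    [0, 0, 0, 0, 0, 0]
  ],
  "jaw": -1
}}

```text
clock: 10.35
position: [522.8, -29.2, 24.6]
ee_rot: [0.898, -0.415, 0.123, -0.078]
contact_force: [-4.0, 0.0, 5.6]
gripper_width: 27.2
```

```bash
python3 - <<'E'
from bench import arm
from h import *
for t in(14,): plan2(arm,"c",2.15,t,16.5)
s=arm.read_state();print(s["contact_force"],-R.from_quat(s["ee_rot"]).as_matrix()[:,2]*2/np.pi)
d=arm.get_image("wrist");np.savez(f"pics/wrist12.npz",**d);im=cv2.cvtColor(d["image"],cv2.COLOR_RGB2BGR)
cv2.imwrite(f"pics/w12z.png",cv2.resize(im[190:360,180:370],None,fx=4,fy=3.5,interpolation=2))
E
```

```text
c 14 target [522.4 -29.6  23.2] shift [-0.0012 -0.001  -0.0033] turn [-0.0012  0.003   0.    ] q [ 0.28  0.3  -0.76  0.19 -0.22  0.25] t 10.35
[-4.00037966  0.04164563  5.58792323] [-0.18228627 -0.02397989  0.60949275]
```

View pics/w12z.png

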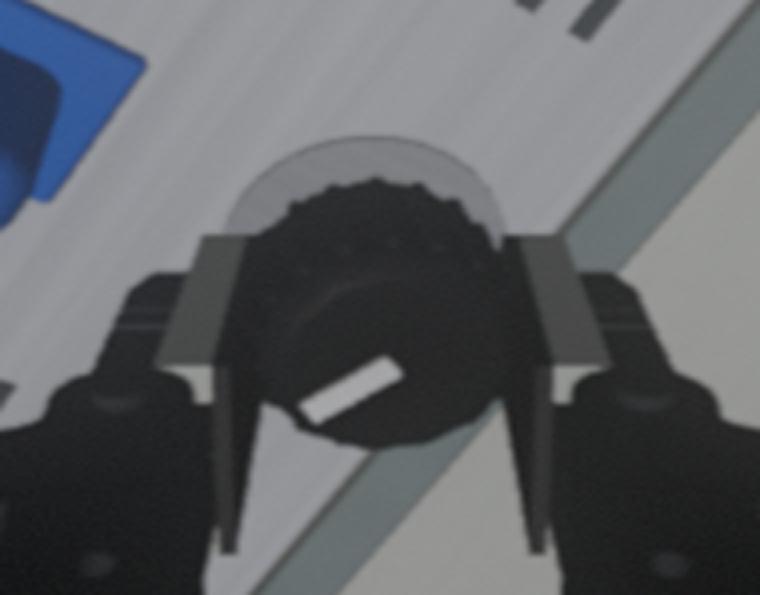

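Emit:
{"name": "step_arm", "arguments": {
  "series": [
    [0, 0, 0, -0.197, -0.026, 0.658],
    [0, 0, 0, -0.197, -0.026, 0.658],
    [0, 0, 0, -0.197, -0.026, 0.658],
    [0, 0, 0, -0.197, -0.026, 0.658],
    [0, 0, 0, -0.197, -0.026, 0.658],
    [0, 0, 0, -0.197, -0.026, 0.658],
    [0, 0, 0, -0.197, -0.026, 0.658],
    [0, 0, 0, -0.197, -0.026, 0.658],
    [0, 0, 0, -0.197, -0.026, 0.658],
    [0, 0, 0, -0.197, -0.026, 0.658]
  ]
}}

```text
clock: 11.23
position: [523.0, -29.5, 24.6]
ee_rot: [0.983, 0.107, 0.146, -0.003]
contact_force: [-3.1, -2.2, 6.0]
gripper_width: 26.6
```

Emit:
{"name": "step_arm", "arguments": {
  "series": [
    [0, 0, 0, -0.197, -0.026, 0.658],
    [0, 0, 0, -0.197, -0.026, 0.658],
    [0, 0, 0, -0.197, -0.026, 0.658],
    [0, 0, 0, -0.197, -0.026, 0.658],
    [0, 0, 0, -0.197, -0.026, 0.658],
    [0, 0, 0, -0.197, -0.026, 0.658],
    [0, 0, 0, -0.197, -0.026, 0.658],
    [0, 0, 0, -0.197, -0.026, 0.658],
    [0, 0, 0, -0.197, -0.026, 0.658],
    [0, 0, 0, -0.197, -0.026, 0.658]
  ]
}}

```text
clock: 12.07
position: [523.4, -29.3, 24.4]
ee_rot: [0.789, 0.597, 0.128, 0.073]
contact_force: [0.9, -0.4, 1.4]
gripper_width: 26.4
```

```bash
python3 - <<'E'
from bench import arm
from h import *
for t in(14,50): plan2(arm,"c",4.3,t,16.5)
s=arm.read_state();print(s["contact_force"],s["wrist_torque"],s["gripper_width"])
d=arm.get_image("wrist");np.savez(f"pics/wrist13.npz",**d);im=cv2.cvtColor(d["image"],cv2.COLOR_RGB2BGR)
cv2.imwrite(f"pics/wrist13.png",im)
E
```

```text
c 14 target [522.4 -29.6  23.2] shift [-0.0025 -0.0007 -0.0029] turn [ 0.001   0.0046 -0.0066] q [ 0.28  0.3  -0.77  0.2  -0.22  2.4 ] t 12.0667
c 50 target [512.2 -30.9  57.8] shift [-0.0278 -0.0039  0.0834] turn [ 0.001   0.0046 -0.0066] q [ 0.28  0.3  -0.77  0.2  -0.22  2.4 ] t 12.0667
[ 0.89877907 -0.36894049  1.37021702] [-0.37906913  0.40842542  0.09748268] 26.404241410149847
```

View pics/wrist13.png

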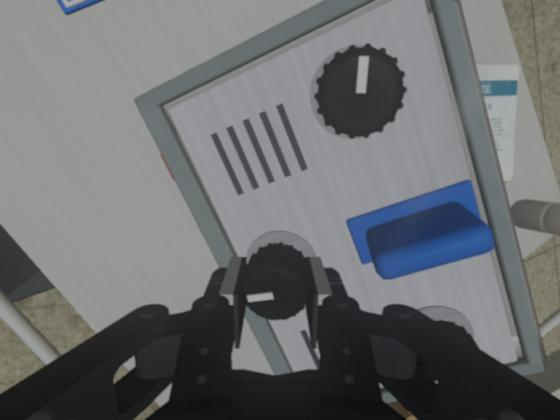

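```bash
cat >> h.py <<'E'
def linescrew(d,h,rad=30):
    """angle (rad of screw) from white line on head h"""
    u,v=map(int,np.round(proj(d,CM+C.apply([*HD[h],32]))))
    g=cv2.cvtColor(d["image"],cv2.COLOR_RGB2GRAY).astype(int)
    y0=max(v-rad,0);x0=max(u-rad,0);sub=g[y0:v+rad,x0:u+rad]
    n=C.apply([0,0,1]);pp=CM+C.apply([0,0,32]);ce=CM+C.apply([*HD[h],32])
    m=(sub>110).astype(np.uint8)
    best=[]
    k,l,st,cc=cv2.connectedComponentsWithStats(m)
    for i in range(1,k):
        ys,xs=np.nonzero(l==i)
        Q=np.array([C.inv().apply(onplane(d,x+x0,y+y0,n=n,p=pp)-ce)[:2] for x,y in zip(xs,ys)])
        if len(Q)<8 or np.abs(Q).max()>16: continue
        best.append(Q)
    for Q in best:
        c=Q.mean(0);w,V=np.linalg.eigh(np.cov(Q.T));dv=V[:,1]
        if dv@c<0: dv=-dv
        a=np.arctan2(dv[1],dv[0]); # angle in cover frame, anticlockwise; stop at pi
        a=a%(2*np.pi)
        print(h,"centroid",c.round(1),"len",Q.ptp(0).round(1) if hasattr(Q,'ptp') else np.ptp(Q,0).round(1),"screw",round(2-(np.pi-a),3))
E
python3 - <<'E'
from h import *
for f,hs in(("w1","abc"),("wrist10","abc"),("wrist9","b"),("wrist12","c"),("wrist13","cb")):
    d=dict(np.load(f"pics/{f}.npz"));print(f)
    for h in hs: linescrew(d,h)
E
```

```text
w1
a centroid [1.7 5.3] len [6.3 9.7] screw 0.007
b centroid [1.8 4.9] len [ 6.3 10.2] screw 0.037
c centroid [1.6 4.9] len [ 5.6 10.5] screw 0.045
wrist10
b centroid [-6.4  2.5] len [11.2  3.8] screw 1.95
c centroid [0.8 7.6] len [ 6.6 11.2] screw 0.042
wrist9
b centroid [-6.4  2.1] len [11.2  3.5] screw 1.958
wrist12
c centroid [1.  6.9] len [ 6.8 11.3] screw 0.035
wrist13
c centroid [-6.4  0.9] len [11.3  4.9] screw 1.809
b centroid [13.3 11.6] len [1.8 2.5] screw 0.927
```

Emit:
{"name": "step_arm", "arguments": {
  "series": [
    [0, 0, 0, -0.023, -0.003, 0.076],
    [0, 0, 0, -0.046, -0.006, 0.152],
    [0, 0, 0, -0.055, -0.007, 0.183],
    [0, 0, 0, -0.055, -0.007, 0.183]
  ]
}}

```text
clock: 12.45
position: [524.8, -27.9, 25.7]
ee_rot: [0.691, 0.708, 0.118, 0.092]
contact_force: [-5.4, 4.7, 9.9]
gripper_width: 26.7
```

```bash
python3 - <<'E'
from bench import arm
from h import *
s=arm.read_state();print(s["contact_force"],s["wrist_torque"],s["gripper_width"],s["joints"])
d=arm.get_image("wrist");np.savez(f"pics/wrist14.npz",**d);im=cv2.cvtColor(d["image"],cv2.COLOR_RGB2BGR)
cv2.imwrite(f"pics/wrist14.png",im)
linescrew(d,"c")
E
```

```text
[-5.42992527  4.72754018  9.88121414] [1.32661197 0.54070376 0.54430913] 26.662753983004357 [ 0.27823708  0.29716052 -0.76434641  0.19826182 -0.21692722  2.70027886]
c centroid [-4.9 -0.8] len [11.3  3.6] screw 1.919
c centroid [  0.7 -12.7] len [22.1  5.9] screw 5.131
```

View pics/wrist14.png

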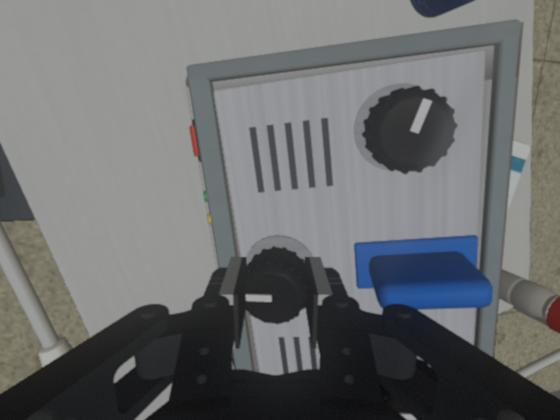

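Emit:
{"name": "step_arm", "arguments": {
  "series": [
    [0, 0, 0, -0.023, -0.003, 0.076],
    [0, 0, 0, -0.032, -0.004, 0.107],
    [0, 0, 0, -0.032, -0.004, 0.107]
  ]
}}

```text
clock: 12.75
position: [524.1, -27.8, 25.1]
ee_rot: [0.626, 0.766, 0.108, 0.101]
contact_force: [-5.1, 7.7, 6.6]
gripper_width: 26.8
```

```bash
python3 - <<'E'
from bench import arm
from h import *
s=arm.read_state();print(s["contact_force"],s["wrist_torque"],s["gripper_width"],s["joints"])
d=arm.get_image("wrist");np.savez(f"pics/wrist15.npz",**d)
linescrew(d,"c");plan2(arm,"c",4.79,14,16.5);plan2(arm,"c",4.79,52,16.5);plan2(arm,"a",4.3-np.pi,50,22);plan2(arm,"a",4.3-np.pi,14,22)
n=C.apply([0,0,1]);print(-R.from_quat(s["ee_rot"]).as_matrix()[:,2]*2/np.pi)
E
```

```text
[-5.08911692  7.69521953  6.61067198] [2.0667594  1.10523891 0.79570905] 26.845717920899194 [ 0.27890783  0.29795686 -0.76425581  0.19610164 -0.21819444  2.87756927]
c centroid [-4.9 -2.7] len [11.3  3.4] screw 1.976
c centroid [ -8.5 -13.6] len [7.5 6.2] screw 1.541
c centroid [ 12.1 -11. ] len [3.4 3.9] screw 2.911
c 14 target [522.4 -29.6  23.2] shift [-0.0041 -0.0046 -0.0045] turn [-0.0031  0.0056  0.0029] q [ 0.28  0.3  -0.76  0.2  -0.22  2.88] t 12.8
c 52 target [511.7 -31.   59.7] shift [-0.0309 -0.008   0.0866] turn [-0.0031  0.0056  0.0029] q [ 0.28  0.3  -0.76  0.2  -0.22  2.88] t 12.8
a 50 target [557.3  37.4  82.5] shift [0.0832 0.1627 0.1437] turn [-0.5586 -0.0913  1.5944] q [ 0.28  0.3  -0.76  0.2  -0.22  2.88] t 12.8
a 14 target [570.7  39.1  49.2] shift [0.1167 0.167  0.0603] turn [-0.5586 -0.0913  1.5944] q [ 0.28  0.3  -0.76  0.2  -0.22  2.88] t 12.8
[-0.18484652 -0.02500421  0.60867996]
```

Emit:
{"name": "step_arm", "arguments": {
  "series": [
    [0, 0, 0, 0, 0, 0],
    [0, 0, 0, 0, 0, 0],
    [0, 0, 0, 0, 0, 0],
    [-0.015, -0.002, 0.045, 0, 0, 0],
    [-0.027, -0.003, 0.09, 0, 0, 0],
    [-0.027, -0.003, 0.09, 0, 0, 0]
  ],
  "jaw": 0.0
}}

```text
clock: 13.3
position: [513.5, -30.2, 62.8]
ee_rot: [0.627, 0.765, 0.109, 0.102]
contact_force: [0.1, 0.2, -0.3]
gripper_width: 42.5
```

Emit:
{"name": "step_arm", "arguments": {
  "series": [
    [0, 0, 0.05, 0.04, 0.005, -0.13],
    [0, 0, 0.05, 0.246, 0.033, -0.81],
    [0.12, 0.17, 0.08, 0.246, 0.033, -0.81],
    [0.12, 0.17, 0.08, 0.246, 0.033, -0.81],
    [0.12, 0.17, 0.08, 0.246, 0.033, -0.81],
    [0.12, 0.17, 0.08, 0.246, 0.033, -0.81],
    [0.12, 0.17, 0.08, 0.246, 0.033, -0.81],
    [0.12, 0.17, 0.08, 0.246, 0.033, -0.81],
    [0.12, 0.17, 0.08, 0.246, 0.033, -0.81],
    [0.12, 0.17, 0.08, 0.246, 0.033, -0.81],
    [0.12, 0.17, 0.08, 0.246, 0.033, -0.81],
    [0.12, 0.17, 0.08, 0.246, 0.033, -0.81]
  ]
}}

```text
clock: 14.3
position: [559.7, 37.2, 91.1]
ee_rot: [0.966, 0.214, 0.146, 0.011]
contact_force: [0.2, -0.2, 0.0]
gripper_width: 42.5
```

Emit:
{"name": "step_arm", "arguments": {
  "series": [
    [0, 0, 0, 0.246, 0.033, -0.81],
    [0, 0, 0, 0.246, 0.033, -0.81],
    [0, 0, 0, 0.246, 0.033, -0.81],
    [0, 0, 0, 0.246, 0.033, -0.81],
    [0, 0, 0, 0.246, 0.033, -0.81],
    [0, 0, 0, 0.246, 0.033, -0.81],
    [0, 0, 0, 0.246, 0.033, -0.81],
    [0, 0, 0, 0.246, 0.033, -0.81],
    [0, 0, 0, 0.246, 0.033, -0.81],
    [0, 0, 0, 0.246, 0.033, -0.81],
    [0, 0, 0, 0.246, 0.033, -0.81],
    [0, 0, 0, 0.246, 0.033, -0.81]
  ]
}}

```text
clock: 15.3
position: [559.8, 37.3, 91.4]
ee_rot: [0.892, -0.426, 0.124, -0.083]
contact_force: [0.9, 0.4, -0.4]
gripper_width: 42.8
```

Emit:
{"name": "step_arm", "arguments": {
  "series": [
    [0, 0, 0, 0.246, 0.033, -0.81],
    [0, 0, 0, 0.246, 0.033, -0.81],
    [0, 0, 0, 0.246, 0.033, -0.81],
    [0, 0, 0, 0.246, 0.033, -0.81],
    [0, 0, 0, 0.246, 0.033, -0.81],
    [0, 0, 0, 0.246, 0.033, -0.81],
    [0, 0, 0, 0.246, 0.033, -0.81],
    [0, 0, 0, 0.246, 0.033, -0.81],
    [0, 0, 0, 0.246, 0.033, -0.81],
    [0, 0, 0, 0.246, 0.033, -0.81],
    [0, 0, 0, 0.246, 0.033, -0.81],
    [0, 0, 0, 0.246, 0.033, -0.81]
  ]
}}

```text
clock: 16.3
position: [559.9, 37.4, 91.7]
ee_rot: [-0.44, 0.886, -0.049, 0.141]
contact_force: [-0.4, -0.6, -0.7]
gripper_width: 42.7
```

```bash
python3 - <<'E'
from bench import arm
from h import *
d=arm.get_image("wrist");np.savez(f"pics/wrist16.npz",**d);im=cv2.cvtColor(d["image"],cv2.COLOR_RGB2BGR)
cv2.imwrite(f"pics/wrist16.png",im)
for t in(50,30,14): plan2(arm,"a",0.8,t,22)
for h in"abc": linescrew(d,h)
E
```

```text
a 50 target [557.3  37.4  82.5] shift [-0.0066 -0.0002 -0.0229] turn [ 0.0062 -0.053   0.0018] q [ 0.4   0.24 -0.61  0.19 -0.44 -1.21] t 16.35
a 30 target [564.8  38.3  64. ] shift [ 0.012   0.0022 -0.0693] turn [ 0.0062 -0.053   0.0018] q [ 0.4   0.24 -0.61  0.19 -0.44 -1.21] t 16.35
a 14 target [570.7  39.1  49.2] shift [ 0.0269  0.0041 -0.1063] turn [ 0.0062 -0.053   0.0018] q [ 0.4   0.24 -0.61  0.19 -0.44 -1.21] t 16.35
a centroid [1.6 4.2] len [ 6.4 10.8] screw 0.047
b centroid [-9.2 -9.3] len [2.3 2.1] screw 4.329
b centroid [-3.4 -1.2] len [10.9  3.4] screw 1.987
c centroid [-5.  -2.3] len [11.   3.1] screw 1.965
```

View pics/wrist16.png

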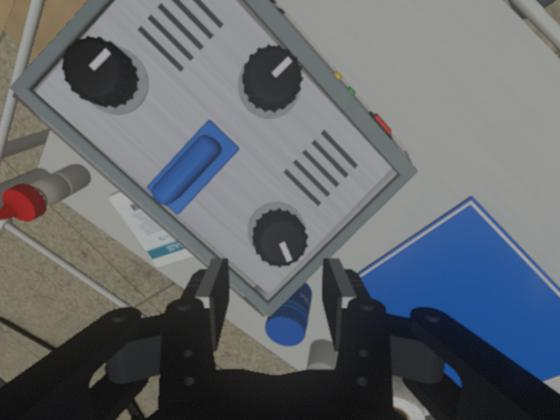

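Emit:
{"name": "step_arm", "arguments": {
  "series": [
    [-0.006, 0, -0.02, 0.006, -0.053, 0.002],
    [0.003, 0.001, -0.046, 0.006, -0.053, 0.002],
    [0.012, 0.002, -0.069, 0.006, -0.053, 0.002],
    [0.02, 0.003, -0.088, 0.006, -0.053, 0.002],
    [0.027, 0.004, -0.106, 0.006, -0.053, 0.002],
    [0.027, 0.004, -0.106, 0.006, -0.053, 0.002],
    [0.027, 0.004, -0.106, 0.006, -0.053, 0.002]
  ]
}}

```text
clock: 16.93
position: [574.0, 38.1, 56.8]
ee_rot: [-0.439, 0.879, -0.058, 0.176]
contact_force: [0.0, -0.4, -0.8]
gripper_width: 43.0
```

```bash
python3 - <<'E'
from bench import arm
from h import *
d=arm.get_image("wrist");np.savez(f"pics/wrist17.npz",**d);im=cv2.cvtColor(d["image"],cv2.COLOR_RGB2BGR)
cv2.imwrite(f"pics/w17z.png",cv2.resize(im[190:360,180:370],None,fx=4,fy=3.5,interpolation=2))
plan2(arm,"a",0.8,14,22)
print(proj(d,CM+C.apply([*HD["a"],32])))
E
```

```text
a 14 target [570.7  39.1  49.2] shift [-0.0075  0.0025 -0.0195] turn [-0.0037 -0.0081  0.    ] q [ 0.36  0.29 -0.78  0.5  -0.16 -1.49] t 16.9833
(np.float64(285.17178274069977), np.float64(278.97405017743677))
```

View pics/w17z.png

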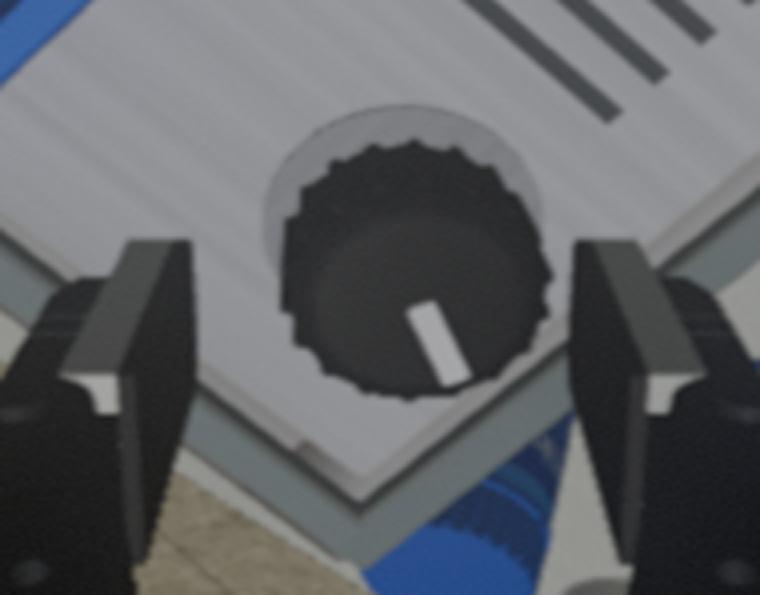

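```bash
python3 - <<'E'
from bench import arm
from h import *
plan2(arm,"a",0.8,14,17);plan2(arm,"a",0.8,26,17)
E
```

```text
a 14 target [567.1  38.6  47.9] shift [-0.0165  0.0013 -0.0227] turn [-0.0107  0.047   0.0002] q [ 0.36  0.29 -0.78  0.5  -0.16 -1.49] t 16.9833
a 26 target [563.6  38.2  59.3] shift [-0.0252  0.0002  0.006 ] turn [-0.0107  0.047   0.0002] q [ 0.36  0.29 -0.78  0.5  -0.16 -1.49] t 16.9833
```

Emit:
{"name": "step_arm", "arguments": {
  "series": [
    [-0.018, -0.002, 0.025, -0.007, 0.055, 0],
    [-0.018, -0.002, 0.025, -0.007, 0.055, 0],
    [-0.018, -0.002, 0.025, -0.007, 0.055, 0]
  ]
}}

```text
clock: 17.23
position: [569.2, 39.7, 69.5]
ee_rot: [-0.441, 0.886, -0.043, 0.138]
contact_force: [1.6, 0.1, 0.6]
gripper_width: 42.3
```

```bash
python3 - <<'E'
from bench import arm
from h import *
plan2(arm,"a",0.8,14,17);plan2(arm,"a",0.8,26,17)
E
```

```text
a 14 target [567.1  38.6  47.9] shift [-0.0052 -0.0027 -0.054 ] turn [-0.0068 -0.0049  0.001 ] q [ 0.39  0.29 -0.6   0.16 -0.41 -1.18] t 17.2333
a 26 target [563.6  38.2  59.3] shift [-0.0139 -0.0038 -0.0253] turn [-0.0068 -0.0049  0.001 ] q [ 0.39  0.29 -0.6   0.16 -0.41 -1.18] t 17.2333
```

```bash
python3 - <<'E'
from bench import arm
from h import *
plan2(arm,"a",0.8,14,18.5);plan2(arm,"a",0.8,26,18.5)
E
```

```text
a 14 target [568.2  38.7  48.2] shift [-0.0024 -0.0023 -0.0531] turn [-0.0047 -0.0214  0.0009] q [ 0.39  0.29 -0.6   0.16 -0.41 -1.18] t 17.2333
a 26 target [564.4  38.3  59.6] shift [-0.0119 -0.0035 -0.0247] turn [-0.0047 -0.0214  0.0009] q [ 0.39  0.29 -0.6   0.16 -0.41 -1.18] t 17.2333
```

Emit:
{"name": "step_arm", "arguments": {
  "series": [
    [-0.012, -0.003, -0.025, -0.005, -0.021, 0],
    [-0.007, -0.003, -0.039, -0.005, -0.021, 0],
    [-0.002, -0.002, -0.053, -0.005, -0.021, 0],
    [-0.002, -0.002, -0.053, -0.005, -0.021, 0],
    [-0.002, -0.002, -0.053, -0.005, -0.021, 0]
  ]
}}

```text
clock: 17.65
position: [565.8, 36.3, 45.5]
ee_rot: [-0.441, 0.884, -0.054, 0.148]
contact_force: [0.6, 1.3, 0.4]
gripper_width: 42.7
```

```bash
python3 - <<'E'
from bench import arm
from h import *
plan2(arm,"a",0.8,14,18.5)
d=arm.get_image("wrist");np.savez(f"pics/wrist18.npz",**d);im=cv2.cvtColor(d["image"],cv2.COLOR_RGB2BGR)
cv2.imwrite(f"pics/w18z.png",cv2.resize(im[190:360,180:370],None,fx=4,fy=3.5,interpolation=2))
E
```

```text
a 14 target [568.2  38.7  48.2] shift [0.0061 0.006  0.0069] turn [ 0.0033 -0.0037  0.0011] q [ 0.39  0.31 -0.71  0.34 -0.25 -1.35] t 17.65
```

View pics/w18z.png

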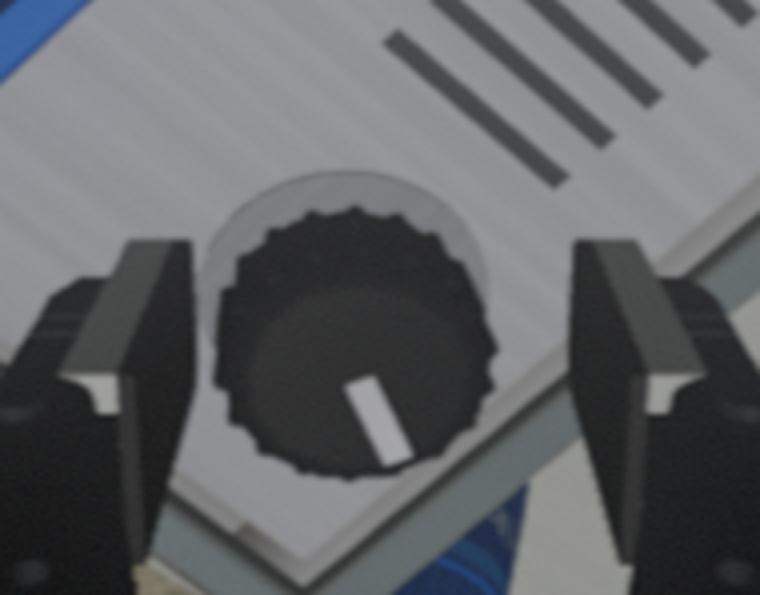

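Emit:
{"name": "step_arm", "arguments": {
  "series": [
    [0.006, 0.006, 0.007, 0.003, -0.004, 0.001],
    [0.006, 0.006, 0.007, 0.003, -0.004, 0.001],
    [0.006, 0.006, 0.007, 0.003, -0.004, 0.001]
  ]
}}

```text
clock: 17.95
position: [568.2, 39.1, 49.1]
ee_rot: [-0.441, 0.883, -0.053, 0.153]
contact_force: [-0.5, -1.3, 0.1]
gripper_width: 42.8
```

```bash
python3 - <<'E'
from bench import arm
from h import *
plan2(arm,"a",0.8,14,18.5)
E
```

```text
a 14 target [568.2  38.7  48.2] shift [-0.     -0.0009 -0.0021] turn [-0.0003  0.0011  0.0002] q [ 0.39  0.31 -0.71  0.33 -0.25 -1.34] t 17.95
```

Emit:
{"name": "step_arm", "arguments": {
  "series": [
    [0, 0, 0, 0, 0, 0],
    [0, 0, 0, 0, 0, 0],
    [0, 0, 0, 0, 0, 0],
    [0, 0, 0, 0, 0, 0],
    [0, 0, 0, 0, 0, 0]
  ],
  "jaw": -1
}}

```text
clock: 18.37
position: [569.5, 39.3, 50.3]
ee_rot: [-0.441, 0.883, -0.054, 0.154]
contact_force: [1.2, -3.4, 6.4]
gripper_width: 26.3
```

```bash
python3 - <<'E'
from bench import arm
from h import *
s=arm.read_state();print(s["contact_force"],-R.from_quat(s["ee_rot"]).as_matrix()[:,2]*2/np.pi*1.1)
d=arm.get_image("wrist");np.savez(f"pics/wrist19.npz",**d);im=cv2.cvtColor(d["image"],cv2.COLOR_RGB2BGR)
cv2.imwrite(f"pics/w19z.png",cv2.resize(im[190:360,180:370],None,fx=4,fy=3.5,interpolation=2))
E
```

```text
[ 1.21423897 -3.41655414  6.36472455] [-0.22358685 -0.02889777  0.66299952]
```

View pics/w19z.png

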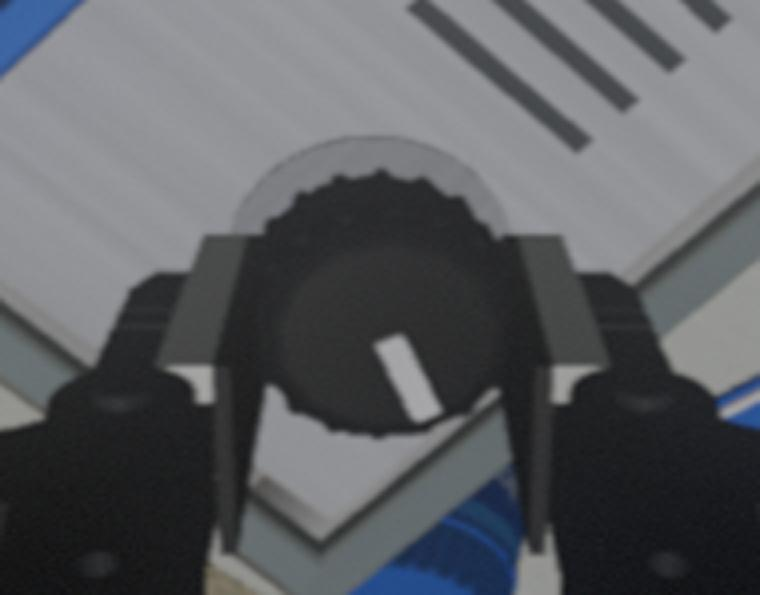

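Emit:
{"name": "step_arm", "arguments": {
  "series": [
    [0, 0, 0, -0.2236, -0.0289, 0.663],
    [0, 0, 0, -0.2236, -0.0289, 0.663],
    [0, 0, 0, -0.2236, -0.0289, 0.663],
    [0, 0, 0, -0.2236, -0.0289, 0.663],
    [0, 0, 0, -0.2236, -0.0289, 0.663],
    [0, 0, 0, -0.2236, -0.0289, 0.663],
    [0, 0, 0, -0.2236, -0.0289, 0.663],
    [0, 0, 0, -0.2236, -0.0289, 0.663],
    [0, 0, 0, -0.2236, -0.0289, 0.663],
    [0, 0, 0, -0.2236, -0.0289, 0.663]
  ]
}}

```text
clock: 19.25
position: [568.3, 39.5, 49.8]
ee_rot: [0.838, -0.52, 0.128, -0.102]
contact_force: [-4.3, 0.6, 7.1]
gripper_width: 26.4
```

Emit:
{"name": "step_arm", "arguments": {
  "series": [
    [0, 0, 0, -0.2236, -0.0289, 0.663],
    [0, 0, 0, -0.2236, -0.0289, 0.663],
    [0, 0, 0, -0.2236, -0.0289, 0.663],
    [0, 0, 0, -0.2236, -0.0289, 0.663],
    [0, 0, 0, -0.2236, -0.0289, 0.663],
    [0, 0, 0, -0.2236, -0.0289, 0.663],
    [0, 0, 0, -0.2236, -0.0289, 0.663],
    [0, 0, 0, -0.2236, -0.0289, 0.663],
    [0, 0, 0, -0.2236, -0.0289, 0.663],
    [0, 0, 0, -0.2236, -0.0289, 0.663]
  ]
}}

```text
clock: 20.08
position: [566.1, 37.9, 48.5]
ee_rot: [0.986, -0.008, 0.163, -0.02]
contact_force: [-6.2, -0.5, 7.3]
gripper_width: 26.3
```

```bash
python3 - <<'E'
from bench import arm
from h import *
s=arm.read_state();print(s["contact_force"],s["wrist_torque"],s["gripper_width"],s["joints"])
d=arm.get_image("wrist");np.savez(f"pics/wrist20.npz",**d);im=cv2.cvtColor(d["image"],cv2.COLOR_RGB2BGR)
cv2.imwrite(f"pics/wrist20.png",im)
linescrew(d,"a");plan2(arm,"a",3.0,14,18.5)
E
```

```text
[-6.21865713 -0.47423813  7.3370731 ] [-0.04211744  1.38857912 -0.2840999 ] 26.290086260554222 [ 0.38419306  0.30111769 -0.73618143  0.38510014 -0.23081592  0.80915888]
a centroid [-6.3  0. ] len [11.4  3.4] screw 2.026
a centroid [-11.9   3.7] len [ 9.3 25.6] screw 0.282
a 14 target [568.2  38.7  48.2] shift [ 0.0051  0.0021 -0.0008] turn [0.0011 0.0047 0.002 ] q [ 0.38  0.3  -0.74  0.39 -0.23  0.81] t 20.1333
```

View pics/wrist20.png

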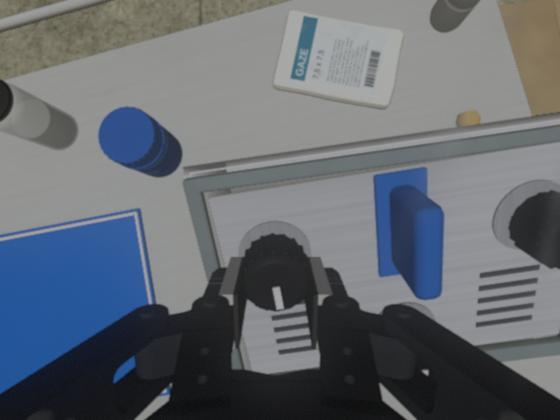

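Emit:
{"name": "step_arm", "arguments": {
  "series": [
    [0, 0, 0, -0.02, -0.003, 0.06],
    [0, 0, 0, -0.025, -0.003, 0.075]
  ]
}}

```text
clock: 20.3
position: [567.4, 38.6, 48.9]
ee_rot: [0.985, 0.054, 0.165, -0.011]
contact_force: [-2.0, 0.1, 4.1]
gripper_width: 26.8
```

Emit:
{"name": "step_arm", "arguments": {
  "series": [
    [0, 0, 0, 0, 0, 0],
    [0, 0, 0, 0, 0, 0],
    [0, 0, 0, 0, 0, 0],
    [-0.018, -0.002, 0.05, 0, 0, 0],
    [-0.036, -0.004, 0.1, 0, 0, 0],
    [-0.06, -0.004, 0.17, 0, 0, 0],
    [-0.06, -0.06, 0.2, 0, 0, 0],
    [-0.06, -0.16, 0.2, 0, 0, 0],
    [-0.06, -0.16, 0.2, 0, 0, 0]
  ],
  "jaw": 0.0
}}

```text
clock: 21.05
position: [543.2, -28.6, 129.4]
ee_rot: [0.985, 0.051, 0.165, -0.011]
contact_force: [0.5, 1.0, 0.4]
gripper_width: 42.7
```

```bash
python3 - <<'E'
from bench import arm
from h import *
d=arm.get_image("wrist");np.savez(f"pics/wrist21.npz",**d);im=cv2.cvtColor(d["image"],cv2.COLOR_RGB2BGR)
cv2.imwrite(f"pics/wrist21.png",im)
for h in"abc": linescrew(d,h)
for h in"abc": print(h,proj(d,CM+C.apply([*HD[h],20])))
for t in(50,20): plan2(arm,"g",np.pi,t,20)
E
```

```text
a centroid [-6.3  1.4] len [11.1  3.4] screw 2.014
b centroid [-3.9  1.3] len [10.2  3.5] screw 1.971
a (np.float64(184.7446666330486), np.float64(213.87994674691367))
b (np.float64(363.03763647287843), np.float64(209.87406735047645))
c (np.float64(275.6196484086441), np.float64(282.85601768311454))
g 50 target [570.3 -23.5  85. ] shift [ 0.0676  0.0101 -0.1095] turn [-0.0018 -0.0111  0.0141] q [ 0.28  0.15 -0.59  0.11 -0.5   1.31] t 21.1
g 20 target [580.5 -22.2  56.8] shift [ 0.0931  0.0133 -0.18  ] turn [-0.0018 -0.0111  0.0141] q [ 0.28  0.15 -0.59  0.11 -0.5   1.31] t 21.1
```

View pics/wrist21.png

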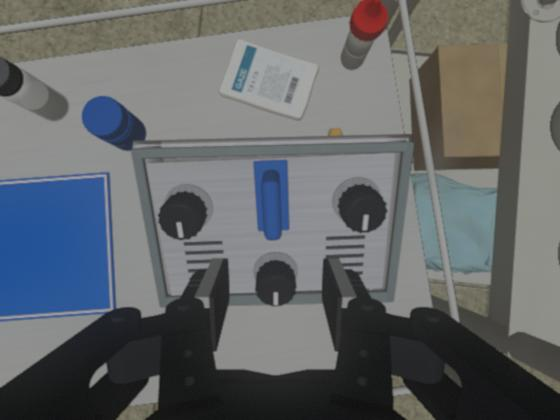

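Emit:
{"name": "step_arm", "arguments": {
  "series": [
    [0.067, 0.01, -0.1, -0.002, -0.011, 0.014],
    [0.067, 0.01, -0.1, -0.002, -0.011, 0.014],
    [0.067, 0.01, -0.1, -0.002, -0.011, 0.014],
    [0.067, 0.01, -0.1, -0.002, -0.011, 0.014]
  ]
}}

```text
clock: 21.43
position: [569.5, -20.9, 87.4]
ee_rot: [0.983, 0.065, 0.171, -0.011]
contact_force: [-0.9, 0.1, 0.2]
gripper_width: 42.2
```

```bash
python3 - <<'E'
from bench import arm
from h import *
d=arm.get_image("wrist");np.savez(f"pics/wrist22.npz",**d);im=cv2.cvtColor(d["image"],cv2.COLOR_RGB2BGR)
cv2.imwrite(f"pics/wrist22.png",im)
for t in(48,30,15): plan2(arm,"g",np.pi,t,20)
print([np.round(proj(d,CM+C.apply([x,0,38]))) for x in(7,49)])
E
```

```text
g 48 target [571.  -23.4  83.1] shift [ 0.0024 -0.0066 -0.0134] turn [ 0.001  -0.0009 -0.0036] q [ 0.28  0.24 -0.61  0.14 -0.38  1.31] t 21.4833
g 30 target [577.1 -22.6  66.2] shift [ 0.0177 -0.0047 -0.0557] turn [ 0.001  -0.0009 -0.0036] q [ 0.28  0.24 -0.61  0.14 -0.38  1.31] t 21.4833
g 15 target [582.1 -22.   52.1] shift [ 0.0304 -0.0031 -0.0909] turn [ 0.001  -0.0009 -0.0036] q [ 0.28  0.24 -0.61  0.14 -0.38  1.31] t 21.4833
[array([282., 296.]), array([283., 223.])]
```

View pics/wrist22.png

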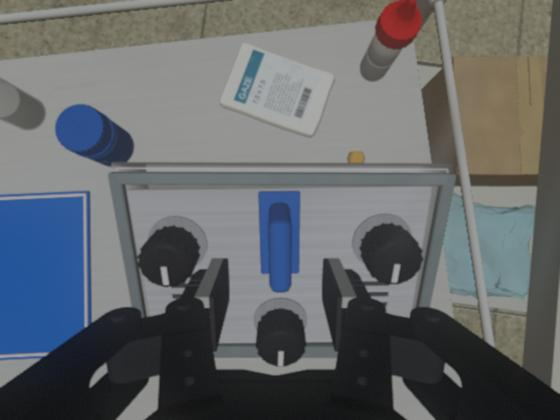

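Emit:
{"name": "step_arm", "arguments": {
  "series": [
    [0.003, -0.006, -0.014, 0.001, 0, -0.004],
    [0.01, -0.005, -0.035, 0.001, 0, -0.004],
    [0.018, -0.005, -0.056, 0.001, 0, -0.004],
    [0.024, -0.004, -0.074, 0.001, 0, -0.004],
    [0.03, -0.003, -0.09, 0.001, 0, -0.004],
    [0.03, -0.003, -0.09, 0.001, 0, -0.004],
    [0.03, -0.003, -0.09, 0.001, 0, -0.004]
  ]
}}

```text
clock: 22.07
position: [581.9, -22.6, 51.5]
ee_rot: [0.983, 0.062, 0.172, -0.011]
contact_force: [0.8, -0.4, 0.4]
gripper_width: 43.0
```

```bash
python3 - <<'E'
from bench import arm
from h import *
d=arm.get_image("wrist");np.savez(f"pics/wrist23.npz",**d);im=cv2.cvtColor(d["image"],cv2.COLOR_RGB2BGR)
cv2.imwrite(f"pics/wrist23.png",im)
for t in(15,): plan2(arm,"g",np.pi,t,20)
print(arm.read_state()["contact_force"])
E
```

```text
g 15 target [582.1 -22.   52.1] shift [-0.      0.0013  0.0002] turn [-0.0001 -0.0008  0.0009] q [ 0.26  0.32 -0.64  0.17 -0.28  1.28] t 22.1167
[-0.01992197 -0.28647103  0.06270115]
```

View pics/wrist23.png

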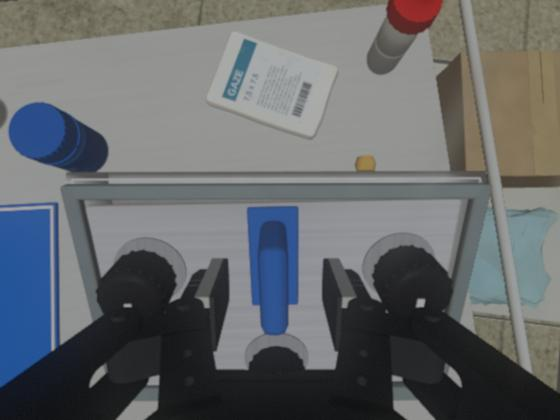

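Emit:
{"name": "step_arm", "arguments": {
  "series": [
    [0, 0, 0, 0, 0, 0],
    [0, 0, 0, 0, 0, 0],
    [0, 0, 0, 0, 0, 0],
    [0, 0, 0, 0, 0, 0],
    [0, 0, 0, 0, 0, 0],
    [0, 0, 0, 0, 0, 0],
    [0, 0, 0, 0, 0, 0]
  ],
  "jaw": -1
}}

```text
clock: 22.7
position: [582.2, -22.4, 52.9]
ee_rot: [0.983, 0.061, 0.173, -0.011]
contact_force: [-4.0, 0.4, 5.6]
gripper_width: 10.7
```

```bash
python3 - <<'E'
from bench import arm
from h import *
s=arm.read_state();print(s["contact_force"],s["wrist_torque"],s["gripper_width"],C.apply([0,0,1]))
E
```

```text
[-4.01461002  0.38356818  5.64416076] [0.18538791 1.11059498 0.05373028] 10.666781811723327 [-0.41923941 -0.05333399  0.90630779]
```

Emit:
{"name": "step_arm", "arguments": {
  "series": [
    [-0.007, -0.001, 0.015, 0, 0, 0],
    [-0.014, -0.002, 0.03, 0, 0, 0],
    [-0.021, -0.003, 0.045, 0, 0, 0],
    [-0.028, -0.004, 0.06, 0, 0, 0],
    [-0.042, -0.005, 0.09, 0, 0, 0],
    [-0.042, -0.005, 0.09, 0, 0, 0]
  ]
}}

```text
clock: 23.2
position: [565.6, -24.3, 90.5]
ee_rot: [0.983, 0.062, 0.174, -0.011]
contact_force: [-0.0, 1.2, -2.9]
gripper_width: 10.8
```

```bash
python3 - <<'E'
from bench import arm
from h import *
for n in("wrist","scene"):
    d=arm.get_image(n);np.savez(f"pics/{n}24.npz",**d);im=cv2.cvtColor(d["image"],cv2.COLOR_RGB2BGR)
    if n=="scene": im=cv2.resize(im[80:350,200:440],None,fx=3,fy=2.2)
    cv2.imwrite(f"pics/{n}24.png",im)
s=arm.read_state();print(s["contact_force"],s["wrist_torque"],s["gripper_width"],s["joints"],s["position"])
E
```

```text
[-0.63538939  0.25876051 -2.58362286] [-1.13175377e-01  9.93647519e-01 -2.91100018e-04] 10.687030756466545 [ 0.27106357  0.23447117 -0.62169752  0.13564996 -0.3715258   1.30676829] [565.41219012 -24.37947857  88.88804373]
```

View pics/scene24.png

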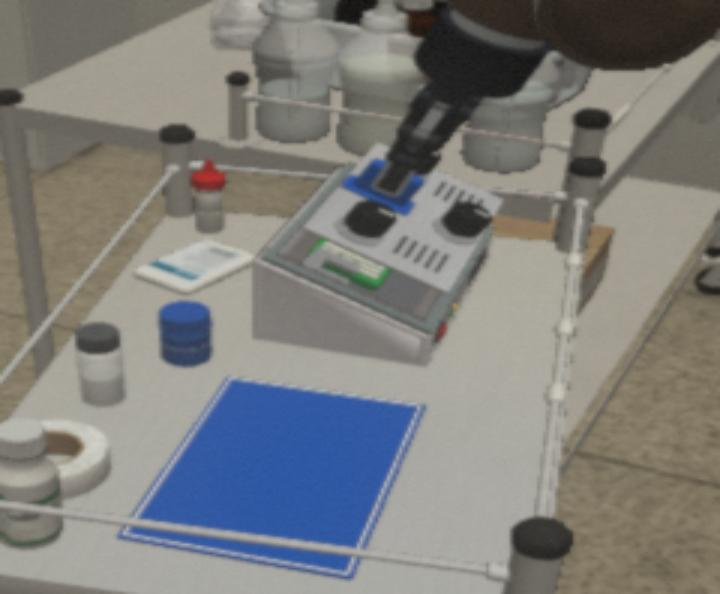

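View pics/wrist24.png

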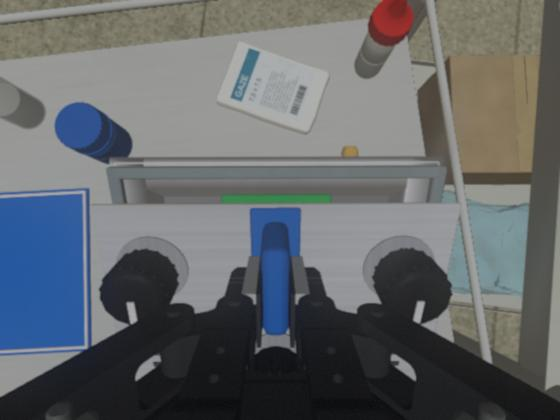

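Emit:
{"name": "step_arm", "arguments": {
  "series": [
    [-0.02, 0, 0.1, 0, 0, 0],
    [-0.04, 0, 0.2, 0, 0, 0],
    [-0.06, 0, 0.3, 0, 0, 0],
    [-0.06, 0, 0.3, 0, 0, 0],
    [-0.06, 0, 0.3, 0, 0, 0],
    [-0.06, 0, 0.3, 0, 0, 0]
  ]
}}

```text
clock: 23.8
position: [540.2, -24.5, 206.7]
ee_rot: [0.983, 0.061, 0.172, -0.011]
contact_force: [-0.2, -0.2, -3.9]
gripper_width: 10.7
```

```bash
cat >> h.py <<'E'
G=np.linalg.inv(T4(R.from_quat([0.983,0.0615,0.173,-0.011]),np.array([582.2,-22.4,52.5])))@T4(C,CM) # cover in tool
def planplace(arm,xy,z,yawdeg,G=G):
    s=arm.read_state();p=np.array(s["position"]);r=R.from_quat(s["ee_rot"])
    W=T4(R.from_euler('z',yawdeg,degrees=True),[*xy,z])@np.linalg.inv(G)
    rt=R.from_matrix(W[:3,:3])
    now=T4(r,p)@G
    print("cover now",now[:3,3].round(1),"zaxis",now[:3,2].round(3),"y",now[:3,1].round(3))
    print("z",z,"target",W[:3,3].round(1),"shift",((W[:3,3]-p)/400).round(4),"turn",((rt*r.inv()).as_rotvec()/(np.pi/2)).round(4),"q",np.round(s["joints"],2),"t",s["clock"])
E
python3 - <<'E'
from bench import arm
from h import *
for z in(150,60,16): planplace(arm,(508.5,226),z,10.25)
t=dict(np.load("pics/top0.npz"))
for n,u,v,z in(("tape",218,189,25),("vial",257,178,74),("jar",290,186,53)): print(n,onplane(t,u,v,z).round())
E
```

```text
cover now [508.6 -28.1 217.3] zaxis [-0.417 -0.053  0.908] y [-0.126  0.992  0.001]
z 150 target [532.6 229.9 127. ] shift [-0.019   0.6362 -0.1992] turn [-0.0424  0.2727  0.0333] q [ 0.29  0.05 -0.48  0.08 -0.7   1.35] t 23.8
cover now [508.6 -28.1 217.3] zaxis [-0.417 -0.053  0.908] y [-0.126  0.992  0.001]
z 60 target [532.6 229.9  37. ] shift [-0.019   0.6362 -0.4242] turn [-0.0424  0.2727  0.0333] q [ 0.29  0.05 -0.48  0.08 -0.7   1.35] t 23.8
cover now [508.6 -28.1 217.3] zaxis [-0.417 -0.053  0.908] y [-0.126  0.992  0.001]
z 16 target [532.6 229.9  -7. ] shift [-0.019   0.6362 -0.5342] turn [-0.0424  0.2727  0.0333] q [ 0.29  0.05 -0.48  0.08 -0.7   1.35] t 23.8
tape [630. 291.  25.]
vial [649. 199.  74.]
jar [632. 126.  53.]
```

Emit:
{"name": "step_arm", "arguments": {
  "series": [
    [-0.002, 0.08, 0, -0.006, 0.04, 0.005],
    [-0.005, 0.16, 0, -0.013, 0.08, 0.01],
    [-0.008, 0.24, 0, -0.02, 0.12, 0.015],
    [-0.01, 0.32, 0, -0.027, 0.16, 0.02],
    [-0.013, 0.4, -0.02, -0.033, 0.2, 0.025],
    [-0.016, 0.48, -0.06, -0.039, 0.24, 0.03],
    [-0.019, 0.56, -0.1, -0.0424, 0.2727, 0.0333],
    [-0.019, 0.62, -0.14, -0.0424, 0.2727, 0.0333],
    [-0.019, 0.636, -0.14, -0.0424, 0.2727, 0.0333],
    [-0.019, 0.636, -0.14, -0.0424, 0.2727, 0.0333],
    [-0.019, 0.636, -0.14, -0.0424, 0.2727, 0.0333]
  ]
}}

```text
clock: 24.72
position: [533.4, 229.4, 150.6]
ee_rot: [0.995, 0.089, -0.044, 0.005]
contact_force: [0.9, -1.1, -4.0]
gripper_width: 10.3
```

```bash
python3 - <<'E'
from bench import arm
from h import *
for n in("wrist","scene","top"):
    d=arm.get_image(n);np.savez(f"pics/{n}25.npz",**d);im=cv2.cvtColor(d["image"],cv2.COLOR_RGB2BGR)
    if n=="scene": im=cv2.resize(im[150:380,160:420],None,fx=3,fy=2.6)
    if n=="top": im=cv2.resize(im[150:300,150:350],None,fx=4,fy=4)
    cv2.imwrite(f"pics/{n}25.png",im)
for z in(40,16): planplace(arm,(508.5,226),z,10.25)
E
```

```text
cover now [509.8 224.9 175.8] zaxis [-0.004 -0.     1.   ] y [-0.178  0.984 -0.   ]
z 40 target [532.6 229.9  17. ] shift [-0.0035  0.0027 -0.3397] turn [-0.0003  0.0023  0.0002] q [ 0.66  0.39 -0.08 -0.04 -1.18  1.11] t 24.8667
cover now [509.8 224.9 175.8] zaxis [-0.004 -0.     1.   ] y [-0.178  0.984 -0.   ]
z 16 target [532.6 229.9  -7. ] shift [-0.0035  0.0027 -0.3997] turn [-0.0003  0.0023  0.0002] q [ 0.66  0.39 -0.08 -0.04 -1.18  1.11] t 24.8667
```

View pics/scene25.png

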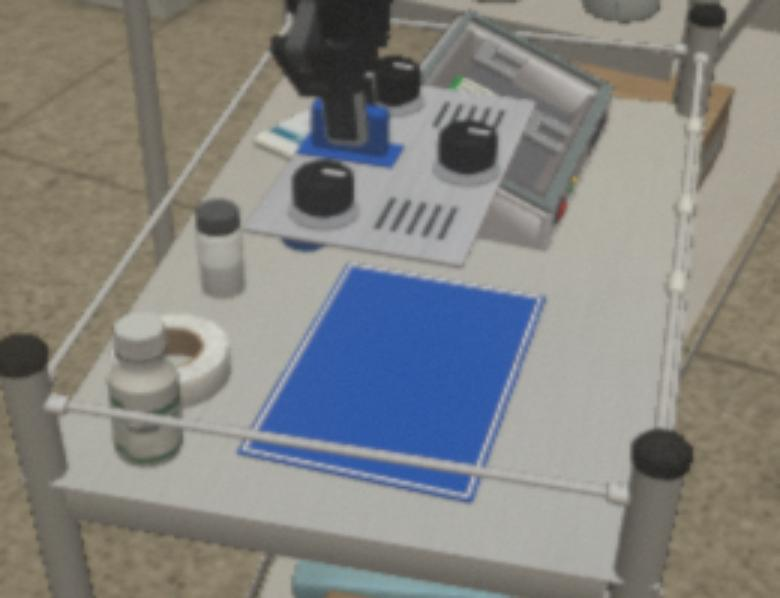

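View pics/top25.png

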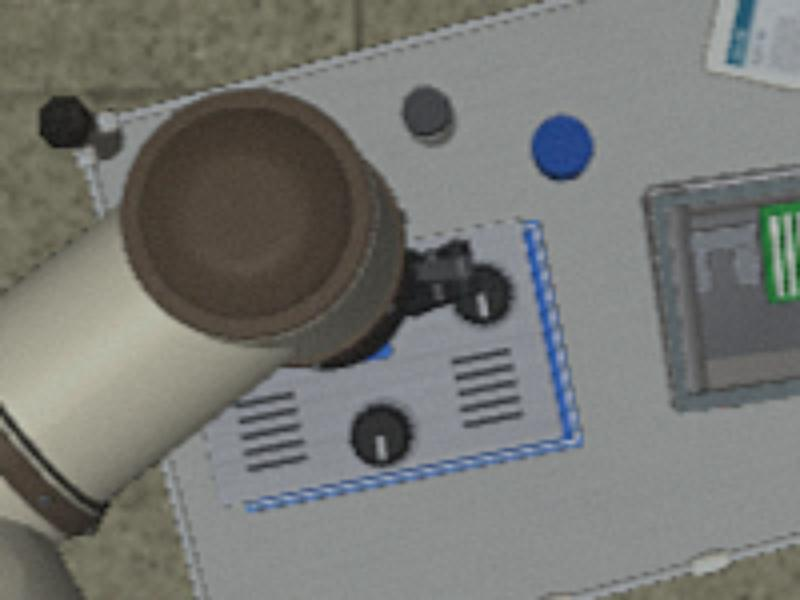

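Emit:
{"name": "step_arm", "arguments": {
  "series": [
    [-0.003, 0.003, -0.08, 0, 0.002, 0],
    [-0.003, 0.003, -0.16, 0, 0.002, 0],
    [-0.003, 0.003, -0.24, 0, 0.002, 0],
    [-0.003, 0.003, -0.3, 0, 0.002, 0],
    [-0.003, 0.003, -0.34, 0, 0.002, 0],
    [-0.003, 0.003, -0.36, 0, 0.002, 0],
    [-0.003, 0.003, -0.37, 0, 0.002, 0],
    [-0.003, 0.003, -0.37, 0, 0.002, 0]
  ]
}}

```text
clock: 25.53
position: [533.0, 230.8, 4.7]
ee_rot: [0.995, 0.089, -0.044, 0.004]
contact_force: [0.6, -0.1, -3.1]
gripper_width: 10.5
```

```bash
python3 - <<'E'
from bench import arm
from h import *
for n in("scene",):
    d=arm.get_image(n);np.savez(f"pics/{n}26.npz",**d);im=cv2.cvtColor(d["image"],cv2.COLOR_RGB2BGR)
    im=cv2.resize(im[200:360,200:400],None,fx=4,fy=3.7)
    cv2.imwrite(f"pics/{n}26.png",im)
planplace(arm,(508.5,226),16,10.25);print(arm.read_state()["contact_force"])
E
```

```text
cover now [509.4 227.3  28.4] zaxis [-0.002 -0.001  1.   ] y [-0.179  0.984  0.001]
z 16 target [532.6 229.9  -7. ] shift [-0.0024 -0.0033 -0.0311] turn [-0.0008  0.001  -0.0005] q [ 0.66  0.55 -0.23 -0.05 -0.87  1.12] t 25.5833
[ 0.41471496  0.99025502 -2.27909562]
```

View pics/scene26.png

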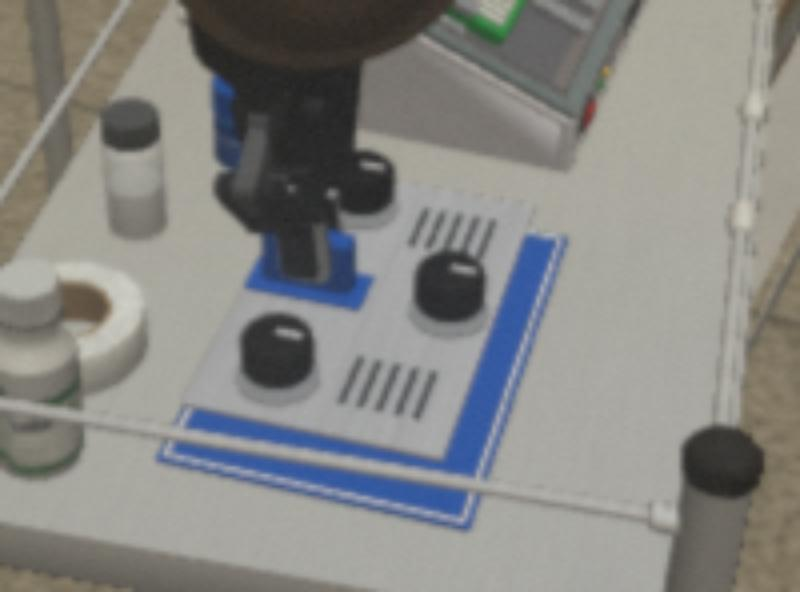

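Emit:
{"name": "step_arm", "arguments": {
  "series": [
    [-0.002, -0.003, -0.01, 0, 0, 0],
    [-0.002, -0.003, -0.02, 0, 0, 0],
    [-0.002, -0.003, -0.026, 0, 0, 0],
    [-0.002, -0.003, -0.026, 0, 0, 0]
  ]
}}

```text
clock: 25.92
position: [531.9, 230.1, -5.9]
ee_rot: [0.995, 0.089, -0.044, 0.004]
contact_force: [0.4, 0.6, -3.5]
gripper_width: 11.1
```

Emit:
{"name": "step_arm", "arguments": {
  "series": [
    [0, 0, -0.003, 0, 0, 0],
    [0, 0, -0.006, 0, 0, 0],
    [0, 0, -0.006, 0, 0, 0]
  ]
}}

```text
clock: 26.17
position: [532.2, 230.1, -6.1]
ee_rot: [0.995, 0.09, -0.044, 0.004]
contact_force: [-2.4, -1.0, 8.8]
gripper_width: 10.8
```

Emit:
{"name": "step_arm", "arguments": {
  "series": [
    [0, 0, 0, 0, 0, 0],
    [0, 0, 0, 0, 0, 0],
    [0, 0, 0, 0, 0, 0],
    [0, 0, 0, 0, 0, 0]
  ],
  "jaw": 0.0
}}

```text
clock: 26.5
position: [531.9, 230.0, -8.4]
ee_rot: [0.995, 0.089, -0.044, 0.004]
contact_force: [-0.2, 0.6, -0.4]
gripper_width: 42.9
```

Emit:
{"name": "step_arm", "arguments": {
  "series": [
    [0.003, 0, 0.04, 0, 0, 0],
    [0.008, 0, 0.1, 0, 0, 0],
    [0.014, 0, 0.17, 0, 0, 0],
    [0.02, 0, 0.25, 0, 0, 0],
    [-0.05, -0.1, 0.35, 0, 0, 0],
    [-0.12, -0.2, 0.4, 0, 0, 0],
    [-0.2, -0.3, 0.45, 0, 0, 0],
    [-0.28, -0.5, 0.45, 0, 0, 0],
    [-0.28, -0.6, 0.45, 0, 0, 0],
    [-0.28, -0.6, 0.45, 0, 0, 0],
    [-0.28, -0.6, 0.45, 0, 0, 0]
  ]
}}

```text
clock: 27.42
position: [418.6, -11.7, 172.0]
ee_rot: [0.995, 0.089, -0.043, 0.004]
contact_force: [0.2, -0.8, -0.4]
gripper_width: 42.7
```

```bash
python3 - <<'E'
from bench import arm
from h import *
for n in("scene","top"):
    d=arm.get_image(n);np.savez(f"pics/{n}27.npz",**d);im=cv2.cvtColor(d["image"],cv2.COLOR_RGB2BGR)
    im=cv2.resize(im[200:360,200:400],None,fx=4,fy=3.7) if n=="scene" else cv2.resize(im[150:300,150:350],None,fx=4,fy=4)
    cv2.imwrite(f"pics/{n}27.png",im)
s=arm.read_state();print(s["contact_force"],s["position"],s["joint_vel"],s["clock"])
E
```

```text
[0.45948767 0.77836557 0.03061662] [417.57628611 -13.56079458 172.2459254 ] [ 0.05830858  0.04375986  0.04813881 -0.00857688  0.03392522 -0.04657381] 27.5167
```

View pics/scene27.png

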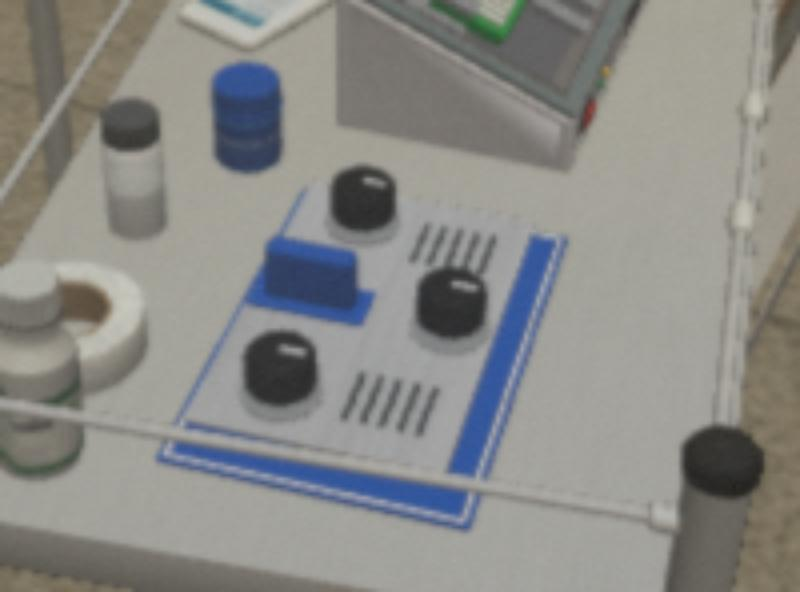

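View pics/top27.png

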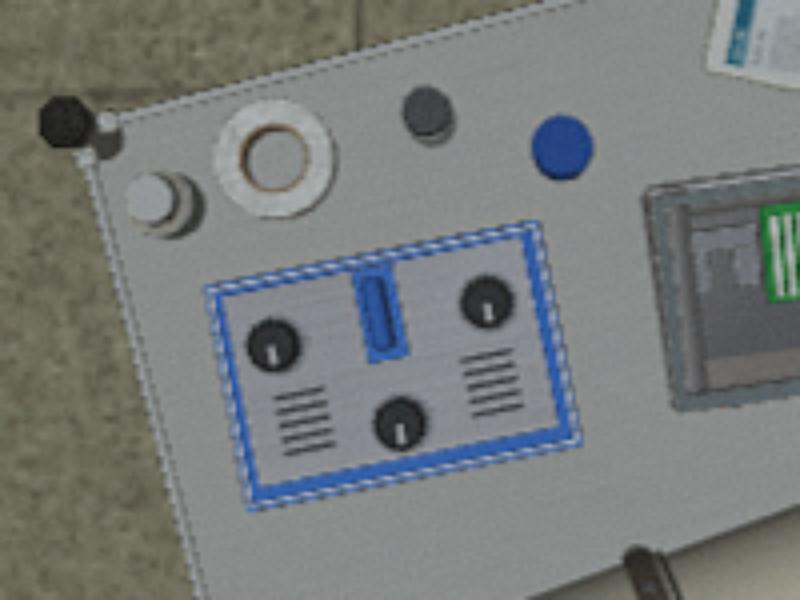

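Emit:
{"name": "step_arm", "arguments": {
  "series": [
    [0, 0, 0, 0, 0, 0],
    [0, 0, 0, 0, 0, 0],
    [0, 0, 0, 0, 0, 0]
  ]
}}

```text
clock: 27.77
position: [420.3, -9.3, 171.4]
ee_rot: [0.995, 0.089, -0.044, 0.004]
contact_force: [0.2, -1.0, 0.2]
gripper_width: 42.5
```

```bash
python3 - <<'E'
from bench import arm
print(arm.job_done())
E
```

```text
the job is handed in; nothing more can be done
None
```

I loosened screws b, c and a to their stops with the cover still seated. Then I lifted the cover out square to the slope by its handle, laid it level on the mat, released it, backed the arm off and handed the job in at about 28 s.

**Last checks**
- **Screws:** from the white lines just before the lift, a read about 2.01 rad and b about 1.97. In that view c's line pointed down the slope but gave no number; the reading before it was about 1.97. After placing, all three lines still pointed down the slope.
- **Placement:** in the final pictures the cover lies flat inside the mat border, handle up and long side along the mat's long side. By eye it is only a few mm off centre, towards the back; I did not measure the final offset or level.
- **Bystanders:** none looked moved in the final pictures, but the red-capped dropper and most of the gauze pack were outside the cropped views I looked at.
- **Contact:** the tool force was near zero after the arm backed off.

**What disagreed or failed on the way**
- **Fingertips:** they ended about 36 mm short of the reported TCP. The first close on screw b therefore closed on air above the head, and I allowed for this afterwards.
- **Lean:** joint 5 reached its limit near -0.16 rad twice, so I turned c and a, and gripped the handle, with 5 to 8 degrees less lean than square.
- **Screw c:** its first turn slipped and stopped at about 1.81 rad, so I turned it further.
- **Width reading:** the gripper read about 26.5 mm on the 30 mm heads.

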